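# Heft the tins, ship the full one under lock pin, clear the empties

## Robot

A 7-joint arm with a two-finger parallel gripper is mounted at the origin on the work surface. World frame = base frame: x ahead of the robot, y to its left, z up, the work surface at z = 0. Lengths are in m, angles in degrees, forces in N, time in s.
With the tool pointing down it reaches from about 0.425 to 0.875 m from the base axis. Payload 4.7 kg.
Tool frame: the origin (TCP) lies at the very end of the fingers, on their centre line; the grasp point (between the pads) lies 19 mm behind it (env.grip_point_offset is the distance from the TCP to the grasp point, in m); z points along the fingers, y is the line along which they close (so a half turn about z gives the same grasp; the last joint's range is limited). The gripper opens to 87 mm and grips with 3 to 60 N. Pads are 19 mm wide; open, the fingers measure 117 mm over their backs; the gripper's body (75 mm by 190 mm) begins 51 mm behind the grasp point.
Start: joints at [66.526, 18.392, -4.016, 83.108, 1.295, 78.541, -3.26], TCP at [0.267, -0.593, 0.223] pointing down, gripper open.
Joint ranges: [-163.93, 163.93], [-17.29, 119.83], [-79.2, 71.16], [3.27, 140.29], [-89.18, 269.18], [5.43, 117.66], [-154.24, 154.24]. Speed limits (degrees/s): [147.25, 147.25, 180, 180, 180, 180, 180].

## Interface

Orientations are given as [roll, pitch, yaw] about the fixed x, y, z axes, in that order (R = Rz(yaw) Ry(pitch) Rx(roll)).
In Python, from cell import env gives the robot as it stands.
- The arm moves only by the tool jog_arm, never from a script. Its argument "motion" is a list of rows, each an object of numbers: "x", "y", "z": the shift along the tool's x, y, z in cm; "ax", "ay", "az": the turn, a rotation vector about the tool's x, y, z in degrees. In form: [{"x": .., "y": .., "z": .., "ax": .., "ay": .., "az": ..}, ...]. A call has exactly 5 rows; each row shifts and turns the commanded pose from where the row before left it, along the tool's axes as they then stand; what a row does not reach is not made up. A row lasts 1/10 s, in which the tool goes at most 50 mm and 8.59 degrees, less where a joint would pass 70% of its speed; a pose out of reach is approached as far as the arm can. A call is refused whole if a number of a shift passes 5 or a number of a turn 8.59, either way. A call with a gripper value outside its range is refused whole. "claw" is the gripper command: -1 is shut, 1 is fully open, values between are in proportion, set as the call begins (left out, the last holds). The fingers move at their own pace and stop on an object; "squeeze" is the grip in N (left out, the last holds). Time passes only in rows, so rows that do not move let the fingers close, or fill a call up. It gives the time, the measured TCP pose, the force, the opening and the grip force at its end, in the units of the state.
- env.get_obs(): the state, without advancing time (a new reading comes with each control period).
- env.read_camera(name): name is "scene" or "top" or "wrist"; returns the picture (480x640x3 uint8, red, green, blue); there is no depth.
- env.camera_params(name): a dict with "fx", "fy", "cx", "cy" (pixels), "k1" (the pictures are not rectified: a ray, as slopes to the right and down, at radius r is drawn at 1 + k1 r^2 times it, then the intrinsics apply), "extrinsics" (4x4, takes a point from world to camera coordinates). Camera axes: x right, y up, looking along -z (the intrinsics and any distortion apply to the point x, -y, -z); pixel columns grow to the right and rows downward; lengths in m; the calibration is good to about 2 mm. A picture is of the moment at which its call begins: read the wrist's pose just before it. camera_params takes no time and is no camera call; for the wrist camera it gives the pose at the moment of the call.
- env.sign_off(): hands the job in; it is judged then, once.
The state is a dict: "time_s": time; "qpos": joint angles; "joint_velocities": joint speeds; "effort": joint torques, N m; "tool_pos": TCP position; "tool_rot": TCP orientation; "force": force on the tool from outside, world axes, zero at the start; "wrist_torque": the same for the moment, N m; "grip_width": finger opening in m; "grasp_force": force on a finger pad.
Only numpy, scipy, OpenCV 4.12 (cv2) and the standard library are available. Lean on these libraries where they do the work, as an engineer would, in place of code of your own. Each camera call takes 0.05 s, during which the arm holds its last target. There are 200 camera calls.

## Task

One of the closed look-alike tins on the welding bench is still full of bolts: lift them to find it by its weight, and stand it in the walled bay of the blue delivery cradle; then slide the cradle's gate bar fully shut in front of it, and then lock the bar by dropping the loose pin from its stand all the way down through the lug and the bar. Stand every empty tin upright inside the plywood tray (before or after, as you like), and leave the hammer and the orange magnet square (if there is one) alone.

Things in the scene. Friction and masses are not known exactly. Their poses are not given: they have to be found in the camera images.
- tin_1: One of 3 to 5 look-alike closed steel tins (None if absent): 72 mm diameter, 70 mm to the lid; on it a black stem 22 mm thick, 35 mm high, under a cap 36 mm wide whose top is 112 mm up. Lift by the stem, 94 mm above the underside. Exactly one is full, 0.55 to 0.9 kg; the empties weigh 0.15 to 0.3 kg; only lifting tells, not the name. Origin: centre of the underside, z up.
- tin_2: One of 3 to 5 look-alike closed steel tins (None if absent): 72 mm diameter, 70 mm to the lid; on it a black stem 22 mm thick, 35 mm high, under a cap 36 mm wide whose top is 112 mm up. Lift by the stem, 94 mm above the underside. Exactly one is full, 0.55 to 0.9 kg; the empties weigh 0.15 to 0.3 kg; only lifting tells, not the name. Origin: centre of the underside, z up.
- tin_3: One of 3 to 5 look-alike closed steel tins (None if absent): 72 mm diameter, 70 mm to the lid; on it a black stem 22 mm thick, 35 mm high, under a cap 36 mm wide whose top is 112 mm up. Lift by the stem, 94 mm above the underside. Exactly one is full, 0.55 to 0.9 kg; the empties weigh 0.15 to 0.3 kg; only lifting tells, not the name. Origin: centre of the underside, z up.
- tin_4: One of 3 to 5 look-alike closed steel tins (None if absent): 72 mm diameter, 70 mm to the lid; on it a black stem 22 mm thick, 35 mm high, under a cap 36 mm wide whose top is 112 mm up. Lift by the stem, 94 mm above the underside. Exactly one is full, 0.55 to 0.9 kg; the empties weigh 0.15 to 0.3 kg; only lifting tells, not the name. Origin: centre of the underside, z up.
- tin_5: One of 3 to 5 look-alike closed steel tins (None if absent): 72 mm diameter, 70 mm to the lid; on it a black stem 22 mm thick, 35 mm high, under a cap 36 mm wide whose top is 112 mm up. Lift by the stem, 94 mm above the underside. Exactly one is full, 0.55 to 0.9 kg; the empties weigh 0.15 to 0.3 kg; only lifting tells, not the name. Origin: centre of the underside, z up.
- tray: Fixed square open plywood tray for the empty tins, 194 x 194 mm outside, walls 5 mm thick and 30 mm high, clear inside 184 x 184 mm: room for four tins at 44 mm either way from its centre. Origin: centre of the underside; x and y along its sides.
- tray_in (a point): Centre of the tray's inner floor, 5 mm above the bench; axes as the tray.
- cradle: Fixed blue steel delivery cradle, base plate 145 x 215 x 6 mm. Its bay, 84 mm wide in y, has walls up to 46 mm above the bench at the back (+x) and both sides (y) and is open to the front (-x), where the gate bar runs along y. Origin: on the bench under the cradle; x points from the gate to the back wall, y along the bar towards the lug.
- bay (a point): Point on the bay's floor (6 mm above the bench) where the middle of the tin's underside belongs, 6 mm clear of the side walls and 8 mm of the back wall; axes as the cradle.
- gate (a joint): Travel of the steel gate bar along the cradle's +y, in m: 0 = fully open, 0.080 = fully shut (end stop), where its hole lies under the hole of the lug. It slides with about 2 N of friction and stays where it is left.
- gate_grip (a point): Point on the axis of the upright grip post of the gate bar, 80 mm above the bench, moves with the bar. The post is 20 mm in diameter and rises from 56 to 94 mm, with a cap 30 mm in diameter up to 100 mm; push it or grip it from above. Axes as the cradle.
- gate_hole (a point): Mouth (upper side, 56 mm above the bench) of the 18 mm hole through the 12 mm thick gate bar; moves with the bar.
- lug_hole (a point): Mouth (upper side, 70 mm above the bench) of the 18 mm hole through the cradle's fixed 8 mm thick steel lug, 42 x 36 mm; 6 mm of air lie between lug and gate bar. Axes as the cradle, z up.
- pin_stand: Fixed grey block, 60 x 60 mm, 70 mm high, with an upright 20 mm hole in which the pin is parked. Origin: centre of the underside.
- pin: Loose steel lock pin, 0.16 kg, parked upright in the pin stand: shaft 14 mm thick, 60 mm long, foot tapered; then a collar 32 mm wide and 6 mm thick that comes to rest on the stand or lug; a grip stem 18 mm thick from 66 to 100 mm and a cap 30 mm wide up to 106 mm above the foot. Grip the stem 88 mm above the foot. Origin: centre of the foot end; z towards the cap.
- hammer: Bystander: a hammer, 220 mm long, lying on the bench; origin under its middle. Leave alone.
- magnet_square: Bystander: an orange magnetic square (None if absent), 90 x 90 x 18 mm; origin under its middle. Leave alone.
There are look-alikes about, which are no part of the job. Leave any purple or yellow look-alike of the pin alone.

How it is judged (in metres and radians):
On the way, in this order (a step that is already met when the one before it is completed fails the run):
1. the full tin stands in the bay of the cradle, let go (((x of tin_1 in the frame of bay between -0.014 and 0.014 m and y of tin_1 in the frame of bay between -0.014 and 0.014 m and z of tin_1 in the frame of bay between -0.006 and 0.006 m and angle between tin_1's own z axis and vertical below 0.1 rad and contact force between tin_1 and cradle above 4 N and contact force between tin_1 and the fingers below 0.1 N and linear speed of tin_1 below 0.02 m/s) or (x of tin_2 in the frame of bay between -0.014 and 0.014 m and y of tin_2 in the frame of bay between -0.014 and 0.014 m and z of tin_2 in the frame of bay between -0.006 and 0.006 m and angle between tin_2's own z axis and vertical below 0.1 rad and contact force between tin_2 and cradle above 4 N and contact force between tin_2 and the fingers below 0.1 N and linear speed of tin_2 below 0.02 m/s) or (x of tin_3 in the frame of bay between -0.014 and 0.014 m and y of tin_3 in the frame of bay between -0.014 and 0.014 m and z of tin_3 in the frame of bay between -0.006 and 0.006 m and angle between tin_3's own z axis and vertical below 0.1 rad and contact force between tin_3 and cradle above 4 N and contact force between tin_3 and the fingers below 0.1 N and linear speed of tin_3 below 0.02 m/s))), for 0.3 s.
2. with the full tin there, the gate bar is slid fully shut (((x of tin_1 in the frame of bay between -0.014 and 0.014 m and y of tin_1 in the frame of bay between -0.014 and 0.014 m and z of tin_1 in the frame of bay between -0.006 and 0.006 m and angle between tin_1's own z axis and vertical below 0.1 rad and contact force between tin_1 and cradle above 4 N and contact force between tin_1 and the fingers below 0.1 N and linear speed of tin_1 below 0.02 m/s) or (x of tin_2 in the frame of bay between -0.014 and 0.014 m and y of tin_2 in the frame of bay between -0.014 and 0.014 m and z of tin_2 in the frame of bay between -0.006 and 0.006 m and angle between tin_2's own z axis and vertical below 0.1 rad and contact force between tin_2 and cradle above 4 N and contact force between tin_2 and the fingers below 0.1 N and linear speed of tin_2 below 0.02 m/s) or (x of tin_3 in the frame of bay between -0.014 and 0.014 m and y of tin_3 in the frame of bay between -0.014 and 0.014 m and z of tin_3 in the frame of bay between -0.006 and 0.006 m and angle between tin_3's own z axis and vertical below 0.1 rad and contact force between tin_3 and cradle above 4 N and contact force between tin_3 and the fingers below 0.1 N and linear speed of tin_3 below 0.02 m/s)) and value of joint gate above 0.074 m), for 0.2 s.
3. the pin is down through the lug and the gate bar (value of joint gate above 0.074 m and horizontal distance between each of pin, gate_hole and lug_hole below 0.007 m and z of pin in the frame of lug_hole below -0.054 m and angle between pin's own z axis and vertical below 0.12 rad), for 0.2 s.
At the end, for the whole second after the job is handed in: The full tin stands upright on the bay floor within 14 mm of its middle, its weight (over 4 N) on the cradle; the gate bar is within 6 mm of shut; the pin is upright through lug and bar, collar within 6 mm of the lug; every empty tin stands upright on the tray floor; all at rest (all of step 3 and ((x of tin_1 in the frame of bay between -0.014 and 0.014 m and y of tin_1 in the frame of bay between -0.014 and 0.014 m and z of tin_1 in the frame of bay between -0.006 and 0.006 m and angle between tin_1's own z axis and vertical below 0.1 rad and contact force between tin_1 and cradle above 4 N and contact force between tin_1 and the fingers below 0.1 N and linear speed of tin_1 below 0.02 m/s) or (x of tin_2 in the frame of bay between -0.014 and 0.014 m and y of tin_2 in the frame of bay between -0.014 and 0.014 m and z of tin_2 in the frame of bay between -0.006 and 0.006 m and angle between tin_2's own z axis and vertical below 0.1 rad and contact force between tin_2 and cradle above 4 N and contact force between tin_2 and the fingers below 0.1 N and linear speed of tin_2 below 0.02 m/s) or (x of tin_3 in the frame of bay between -0.014 and 0.014 m and y of tin_3 in the frame of bay between -0.014 and 0.014 m and z of tin_3 in the frame of bay between -0.006 and 0.006 m and angle between tin_3's own z axis and vertical below 0.1 rad and contact force between tin_3 and cradle above 4 N and contact force between tin_3 and the fingers below 0.1 N and linear speed of tin_3 below 0.02 m/s)) and ((x of tin_1 in the frame of tray_in between -0.066 and 0.066 m and y of tin_1 in the frame of tray_in between -0.066 and 0.066 m and z of tin_1 in the frame of tray_in between -0.006 and 0.006 m and angle between tin_1's own z axis and vertical below 0.1 rad and linear speed of tin_1 below 0.02 m/s) or (x of tin_1 in the frame of bay between -0.014 and 0.014 m and y of tin_1 in the frame of bay between -0.014 and 0.014 m and z of tin_1 in the frame of bay between -0.006 and 0.006 m and angle between tin_1's own z axis and vertical below 0.1 rad and contact force between tin_1 and cradle above 4 N and contact force between tin_1 and the fingers below 0.1 N and linear speed of tin_1 below 0.02 m/s)) and ((x of tin_2 in the frame of tray_in between -0.066 and 0.066 m and y of tin_2 in the frame of tray_in between -0.066 and 0.066 m and z of tin_2 in the frame of tray_in between -0.006 and 0.006 m and angle between tin_2's own z axis and vertical below 0.1 rad and linear speed of tin_2 below 0.02 m/s) or (x of tin_2 in the frame of bay between -0.014 and 0.014 m and y of tin_2 in the frame of bay between -0.014 and 0.014 m and z of tin_2 in the frame of bay between -0.006 and 0.006 m and angle between tin_2's own z axis and vertical below 0.1 rad and contact force between tin_2 and cradle above 4 N and contact force between tin_2 and the fingers below 0.1 N and linear speed of tin_2 below 0.02 m/s)) and ((x of tin_3 in the frame of tray_in between -0.066 and 0.066 m and y of tin_3 in the frame of tray_in between -0.066 and 0.066 m and z of tin_3 in the frame of tray_in between -0.006 and 0.006 m and angle between tin_3's own z axis and vertical below 0.1 rad and linear speed of tin_3 below 0.02 m/s) or (x of tin_3 in the frame of bay between -0.014 and 0.014 m and y of tin_3 in the frame of bay between -0.014 and 0.014 m and z of tin_3 in the frame of bay between -0.006 and 0.006 m and angle between tin_3's own z axis and vertical below 0.1 rad and contact force between tin_3 and cradle above 4 N and contact force between tin_3 and the fingers below 0.1 N and linear speed of tin_3 below 0.02 m/s)) and x of tin_4 in the frame of tray_in between -0.066 and 0.066 m and y of tin_4 in the frame of tray_in between -0.066 and 0.066 m and z of tin_4 in the frame of tray_in between -0.006 and 0.006 m and angle between each of tin_4, tin_5's own z axis and vertical below 0.1 rad and linear speed of each of tin_4, tin_5, pin below 0.02 m/s and x of tin_5 in the frame of tray_in between -0.066 and 0.066 m and y of tin_5 in the frame of tray_in between -0.066 and 0.066 m and z of tin_5 in the frame of tray_in between -0.006 and 0.006 m); the robot touches nothing.
It fails at once if the hammer is pushed more than 30 mm (distance of hammer from where it was at the start of the episode above 0.03 m).
It fails at once if the magnet square is pushed more than 30 mm (distance of magnet_square from where it was at the start of the episode above 0.03 m).
Of tin_4, tin_5, magnet_square only 1 to 3 are there at a start; the rules pass over those that are not, and their reading is None.
At some moment in a run one of tin_1, tin_2, tin_3, tin_4, tin_5 may be knocked a few centimetres aside while the robot is not near it.
It also fails if it takes over 210 s, if anything falls off the work surface, if the arm or the gripper's body presses on something with over 40 N, if the wrist force passes 120 N, or if a joint passes its speed limit or range.

## Working session

There is one attempt and no reset: what is moved stays moved. The work goes in short steps, Python scripts to look and compute and a tool call to move; the robot and the scene stay as the last step left them, time stands still between calls to the robot, and variables do not carry over. Pictures are saved under pics/ and viewed, at most 14 in all, crops included, and the job is handed in when it is done.

Besides the shell and the picture viewer there is one more tool, called after "Request:" as a command line: name --argument value ..., lists and objects as JSON in quotes. jog_arm: Moves the arm, as the interface text tells. Its arguments: {"type":"object","properties":{"motion":{"type":"array"},"claw":{"type":"number"},"squeeze":{"type":"number"}},"required":["motion"]}

```bash
mkdir -p pics
cat > h.py <<'E'
import numpy as np, cv2
from cell import env
from scipy.spatial.transform import Rotation as Ro
def snap(name,f):
    P=env.camera_params(name); im=env.read_camera(name); cv2.imwrite('pics/'+f,im[:,:,::-1]); np.save('pics/'+f+'.npy',P,allow_pickle=True); return im,P
def load(f): return np.load('pics/'+f+'.npy',allow_pickle=True).item()
def ray(P,u,v):
    x=(u-P['cx'])/P['fx']; y=(v-P['cy'])/P['fy']; a,b=x,y
    for _ in range(20):
        s=1+P['k1']*(a*a+b*b); a,b=x/s,y/s
    E=np.array(P['extrinsics']); R,t=E[:3,:3],E[:3,3]
    return -R.T@t, R.T@np.array([a,-b,-1])
def at(P,u,v,z):
    o,d=ray(P,u,v); return (o+d*(z-o[2])/d[2]).round(4)
def proj(P,p):
    E=np.array(P['extrinsics']); c=E[:3,:3]@np.array(p)+E[:3,3]; a,b=c[0]/-c[2],-c[1]/-c[2]; s=1+P['k1']*(a*a+b*b)
    return np.round([P['fx']*a*s+P['cx'],P['fy']*b*s+P['cy']],1)
def st():
    o=env.get_obs(); print({k:np.round(o[k],4).tolist() for k in('time_s','tool_pos','tool_rot','force','grip_width','grasp_force','qpos')})
    return o
def go(p,yaw=None):
    """total shift in tool axes (cm) and yaw turn to reach TCP p"""
    o=env.get_obs(); R=Ro.from_euler('xyz',o['tool_rot'],degrees=True)
    print('shift cm',(R.inv().apply(np.array(p)-o['tool_pos'])*100).round(2))
E
python3 - <<'E'
from h import *
st()
for n in('scene','top'):
    im,P=snap(n,n+'0.png'); print(n,P['fx'],P['k1'],ray(P,320,240))
E
```

```text
{'time_s': 0.0, 'tool_pos': [0.267, -0.592, 0.2215], 'tool_rot': [-179.8917, 0.0072, 24.2849], 'force': [0.2854, -0.6484, 0.4447], 'grip_width': 0.0872, 'grasp_force': 0.0, 'qpos': [66.5253, 18.4391, -4.014, 83.1756, 1.296, 78.5389, -3.2583]}
scene 526.2236393536982 -0.11592321170684149 (array([1.29768194, 0.26609148, 0.69978588]), array([-0.73171904, -0.28516808, -0.61909513]))
top 496.17619624405927 -0.07498309839157125 (array([ 0.43637679, -0.00294039,  1.27504036]), array([ 8.27832912e-02,  8.53649850e-04, -9.96575675e-01]))
```

View pics/top0.png

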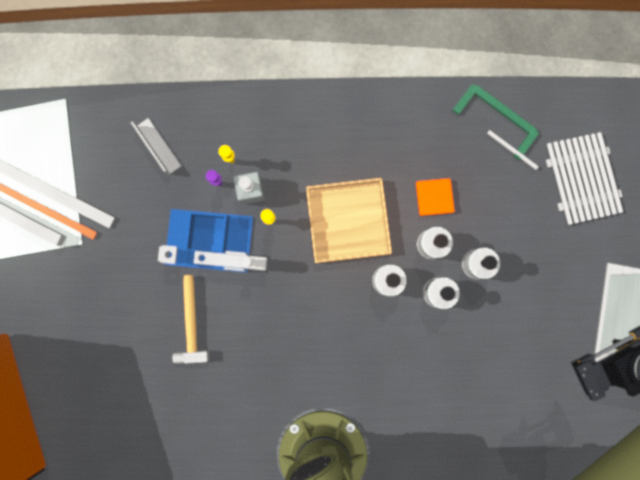

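View pics/scene0.png

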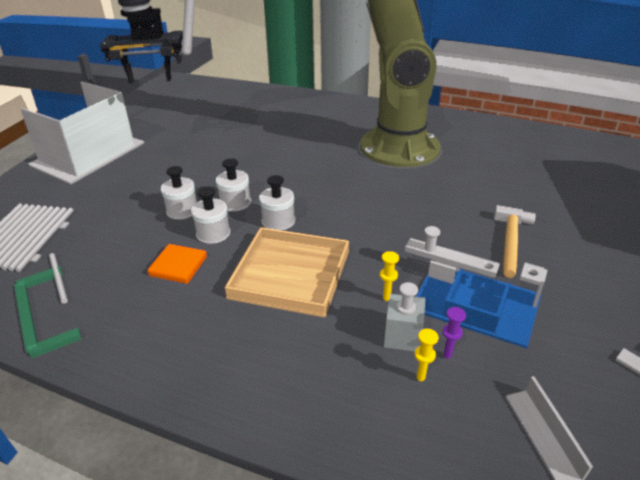

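Top view: four tins at caps (434,242), (487,263), (393,281) and (447,293), tray at (349,220), cradle at (210,240) with its lug at the left (168,255). Candidates for the pin: the steel one in the grey stand (247,184), yellow at (227,153) and (268,216), purple at (213,177). The description picks the grey steel pin in the stand. A closer crop should confirm it.

Run:
```python
from h import *
im=cv2.imread('pics/top0.png')
a=cv2.resize(im[130:290,140:300],None,fx=3.7,fy=3.7,interpolation=cv2.INTER_CUBIC)
cv2.imwrite('pics/c1.png',a)
b=cv2.resize(im[165:320,300:510],None,fx=3.8,fy=3.8,interpolation=cv2.INTER_CUBIC)
cv2.imwrite('pics/c2.png',b)
```

```text
(no output)
```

View pics/c1.png

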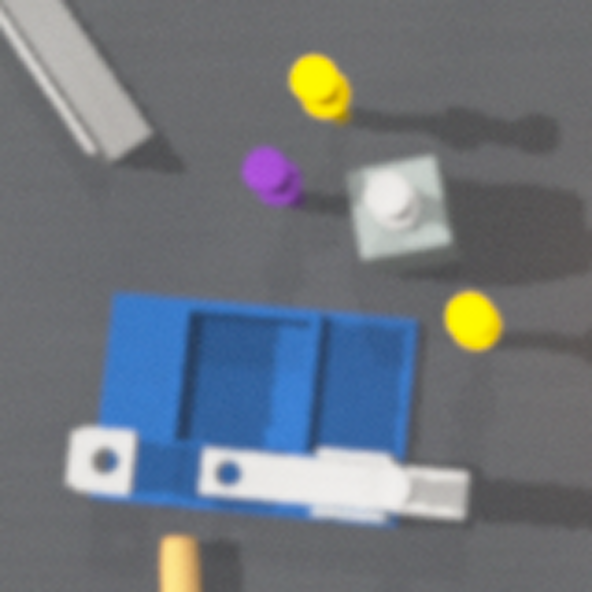

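View pics/c2.png

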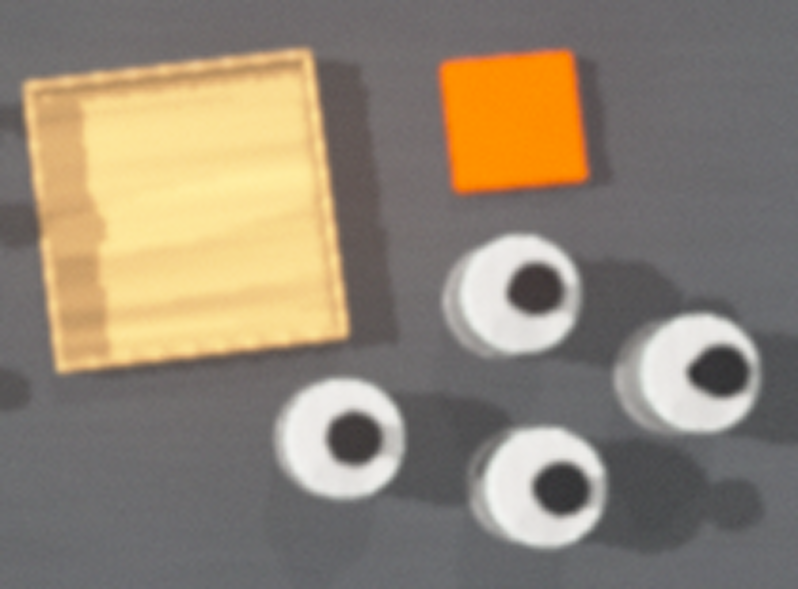

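The crops confirm the choice: the steel-grey pin is in the grey stand (crop 1, cap (392,198)), and the yellow and purple ones are loose decoys. The lug hole is at (104,461), the bar hole at (229,473), and the bay runs between x≈190 and 312. Crop 2 has the tin caps at (536,288), (722,370), (353,437) and (562,488).

```bash
cat >> h.py <<'E'
def c1(u,v): return 140+(u+.5)/3.7-.5,130+(v+.5)/3.7-.5
def c2(u,v): return 300+(u+.5)/3.8-.5,165+(v+.5)/3.8-.5
E
python3 - <<'E'
from h import *
P=load('top0.png'); S=load('scene0.png')
for n,cap,lid in(('A',(536,288),(521,294)),('B',(722,370),(700,373)),('C',(353,437),(342,438)),('D',(562,488),(546,487))):
    print(n,at(P,*c2(*cap),.112),at(P,*c2(*lid),.070))
print('scene caps',[at(S,u,v,.112).tolist() for u,v in((208,192),(176,170),(276,181),(230,163))])
print('tray corners',[at(P,*c2(u,v),.03).tolist() for u,v in((24,83),(311,49),(349,338),(59,372))])
g=at(P,*c1(229,473),.056); l=at(P,*c1(104,461),.07); print('lug',l,'gh',g,l-g,np.linalg.norm((l-g)[:2]))
print('pin cap',at(P,*c1(392,198),.116),'stand',[at(P,*c1(u,v),.07).tolist() for u,v in((347,170),(434,155),(453,240),(363,261))])
print('bay walls',[at(P,*c1(u,v),.046).tolist() for u,v in((190,312),(312,320),(180,438),(302,447))])
print('post cap scene',at(S,432,232,.1))
E
```

```text
A [ 0.5266 -0.2868  0.112 ] [ 0.5261 -0.2872  0.07  ]
B [ 0.4732 -0.4016  0.112 ] [ 0.4729 -0.4015  0.07  ]
C [ 0.4367 -0.1699  0.112 ] [ 0.4362 -0.1688  0.07  ]
D [ 0.4026 -0.2983  0.112 ] [ 0.4023 -0.2987  0.07  ]
scene caps [[0.5308, -0.2793, 0.112], [0.4757, -0.394, 0.112], [0.4457, -0.1634, 0.112], [0.4097, -0.2933, 0.112]]
tray corners [[0.6771, 0.0313, 0.03], [0.6967, -0.1617, 0.03], [0.5021, -0.181, 0.03], [0.4833, 0.0113, 0.03]]
lug [0.5085 0.3718 0.07  ] gh [0.4999 0.2915 0.056 ] [0.0086 0.0803 0.014 ] 0.08075921000108907
pin cap [0.6715 0.1722 0.116 ] stand [[0.7005, 0.2093, 0.07], [0.7094, 0.1509, 0.07], [0.6515, 0.1386, 0.07], [0.6387, 0.1987, 0.07]]
bay walls [[0.6102, 0.3209, 0.046], [0.603, 0.2375, 0.046], [0.5246, 0.3274, 0.046], [0.517, 0.2444, 0.046]]
post cap scene [0.4954 0.1794 0.1   ]
```

Tin positions agree between cap and lid. Tray centre is about (0.590,-0.075) with yaw ≈5.7°. Cradle yaw is about -5.5°, and the bay is about (0.563,0.283). The lug-to-bar hole distance of 80.8 mm matches the given 80. I'll start with tin B.

Request:
jog_arm --motion '[{"az": 8.1},{"az": 8.1},{"az": 8.1},{"x": 3.4,"y": -3.2},{"x": 3.4,"y": -3.2}]' --claw 1 --squeeze 30

```text
$.motion[0]: bad value
```

Request:
jog_arm --motion '[{"x": 3.4,"y": -3.2},{"x": 3.4,"y": -3.2},{"x": 3.4,"y": -3.2},{"x": 3.4,"y": -3.1},{}]'

```text
$.motion[0]: bad value
```

All keys seem to be needed.

Request:
jog_arm --motion '[{"x": 0,"y": 0,"z": 0,"ax": 0,"ay": 0,"az": 8.1},{"x": 0,"y": 0,"z": 0,"ax": 0,"ay": 0,"az": 8.1},{"x": 0,"y": 0,"z": 0,"ax": 0,"ay": 0,"az": 8.1},{"x": 3.4,"y": -3.2,"z": 0,"ax": 0,"ay": 0,"az": 0},{"x": 3.4,"y": -3.2,"z": 0,"ax": 0,"ay": 0,"az": 0}]' --claw 1 --squeeze 30

```text
time_s: 0.6
tool_pos: [0.3343, -0.5287, 0.2217]
tool_rot: [-180.0, 0.1, -0.3]
force: [1.7, -0.4, -0.0]
grip_width: 0.0873
grasp_force: 0.0
```

Request:
jog_arm --motion '[{"x": 3.4,"y": -3.2,"z": 0,"ax": 0,"ay": 0,"az": 0},{"x": 3.4,"y": -3.2,"z": 0,"ax": 0,"ay": 0,"az": 0},{"x": 3.4,"y": -3.2,"z": 0,"ax": 0,"ay": 0,"az": 0},{"x": 3.4,"y": -3.2,"z": 0,"ax": 0,"ay": 0,"az": 0},{"x": 0,"y": 0,"z": 0,"ax": 0,"ay": 0,"az": 0}]'

```text
time_s: 1.1
tool_pos: [0.478, -0.3922, 0.2222]
tool_rot: [-179.7, -0.2, 0.7]
force: [-0.9, -0.1, -0.4]
grip_width: 0.087
grasp_force: 0.0
```

Run:
```python
from h import *
st(); im,P=snap('wrist','w1.png'); print(proj(P,[.473,-.4015,.112]),proj(P,[.4026,-.2983,.112])); st()
go([.473,-.4015,.075])
```

```text
{'time_s': 1.1, 'tool_pos': [0.478, -0.3922, 0.2222], 'tool_rot': [-179.7315, -0.1862, 0.728], 'force': [-0.866, -0.0759, -0.4006], 'grip_width': 0.087, 'grasp_force': 0.0, 'qpos': [45.5521, 14.926, -10.214, 87.7124, 2.3459, 77.6074, -54.0999]}
[331.1 239.9] [204.4 320.1]
{'time_s': 1.15, 'tool_pos': [0.4747, -0.3961, 0.2221], 'tool_rot': [-179.8798, -0.0387, 0.4631], 'force': [-0.5467, -0.4592, -0.9955], 'grip_width': 0.0871, 'grasp_force': 0.0, 'qpos': [45.7029, 14.9182, -9.978, 87.7232, 2.495, 77.6262, -54.0187]}
shift cm [-0.19  0.57 14.71]
```

View pics/w1.png

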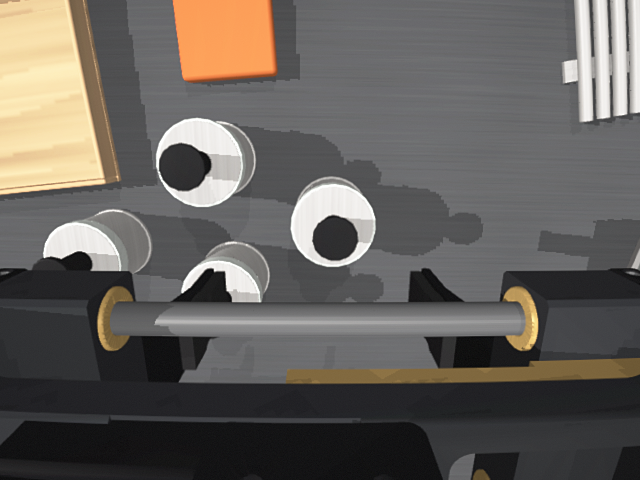

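Wrist view: tin B's cap is at (336,239), predicted (331,240), so the top-camera map is good to ~2 mm. Descending on B, then gripping and lifting.

Request:
jog_arm --motion '[{"x": 0.2,"y": 0,"z": 4.9,"ax": 0,"ay": 0,"az": 0},{"x": 0,"y": 0,"z": 4.9,"ax": 0,"ay": 0,"az": 0},{"x": 0,"y": 0,"z": 4.8,"ax": 0,"ay": 0,"az": 0},{"x": 0,"y": 0,"z": 0,"ax": 0,"ay": 0,"az": 0},{"x": 0,"y": 0,"z": 0,"ax": 0,"ay": 0,"az": 0}]'

```text
time_s: 1.65
tool_pos: [0.4723, -0.4014, 0.0766]
tool_rot: [-180.0, 0.1, -0.1]
force: [-0.7, 0.0, 0.9]
grip_width: 0.0869
grasp_force: 0.0
```

Request:
jog_arm --motion '[{"x": 0,"y": 0,"z": 0,"ax": 0,"ay": 0,"az": 0},{"x": 0,"y": 0,"z": 0,"ax": 0,"ay": 0,"az": 0},{"x": 0,"y": 0,"z": 0,"ax": 0,"ay": 0,"az": 0},{"x": 0,"y": 0,"z": 0,"ax": 0,"ay": 0,"az": 0},{"x": 0,"y": 0,"z": 0,"ax": 0,"ay": 0,"az": 0}]' --claw -1

```text
time_s: 2.15
tool_pos: [0.4736, -0.4008, 0.0773]
tool_rot: [180.0, -0.0, -0.0]
force: [-0.2, -0.3, -0.1]
grip_width: 0.0549
grasp_force: 0.0
```

Request:
jog_arm --motion '[{"x": 0,"y": 0,"z": -1,"ax": 0,"ay": 0,"az": 0},{"x": 0,"y": 0,"z": -2,"ax": 0,"ay": 0,"az": 0},{"x": 0,"y": 0,"z": 0,"ax": 0,"ay": 0,"az": 0},{"x": 0,"y": 0,"z": 0,"ax": 0,"ay": 0,"az": 0},{"x": 0,"y": 0,"z": 0,"ax": 0,"ay": 0,"az": 0}]'

```text
time_s: 2.65
tool_pos: [0.4747, -0.403, 0.1099]
tool_rot: [179.7, -0.2, -0.1]
force: [-1.2, -1.6, 11.4]
grip_width: 0.0337
grasp_force: 30.0
```

The fingers close slowly (about 65 mm/s), so they closed during the lift and caught the cap edge. Checking.

Run:
```python
from h import *
snap('wrist','w2.png'); im,P=snap('top','t2.png'); s,_=snap('scene','s2.png'); st()
a=cv2.resize(s[130:250,130:310],(640,427))
cv2.imwrite('pics/s2c.png',a[:,:,::-1])
```

```text
{'time_s': 2.8, 'tool_pos': [0.4747, -0.403, 0.1099], 'tool_rot': [179.7145, -0.2407, -0.0603], 'force': [-0.7072, -1.427, 11.1947], 'grip_width': 0.0337, 'grasp_force': 29.9969, 'qpos': [45.7415, 19.495, -9.6138, 95.1232, 3.6109, 65.3145, -54.8807]}
```

View pics/s2c.png

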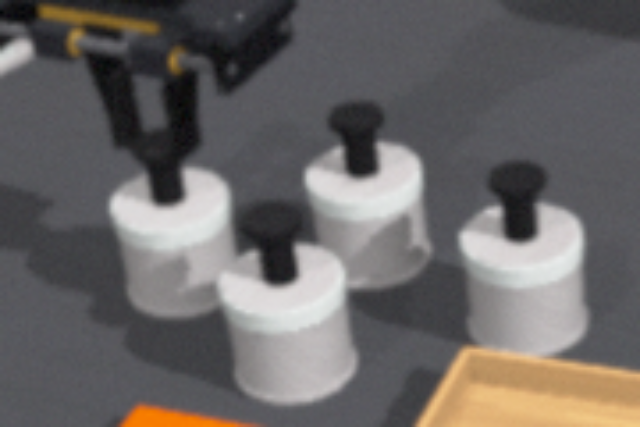

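The fingertips hold the cap edge and the tin is still standing. Open, go down again, close with enough time, then lift.

Request:
jog_arm --motion '[{"x": 0,"y": 0,"z": 0,"ax": 0,"ay": 0,"az": 0},{"x": 0,"y": 0,"z": 0,"ax": 0,"ay": 0,"az": 0},{"x": 0,"y": 0,"z": 0,"ax": 0,"ay": 0,"az": 0},{"x": 0,"y": 0,"z": 0,"ax": 0,"ay": 0,"az": 0},{"x": 0,"y": 0,"z": 0,"ax": 0,"ay": 0,"az": 0}]' --claw 0.3

```text
time_s: 3.3
tool_pos: [0.4731, -0.4, 0.1058]
tool_rot: [-179.9, 0.1, -0.0]
force: [-0.9, -0.6, -0.3]
grip_width: 0.0555
grasp_force: 0.0
```

Request:
jog_arm --motion '[{"x": 0,"y": 0,"z": 1.5,"ax": 0,"ay": 0,"az": 0},{"x": 0,"y": 0,"z": 1.6,"ax": 0,"ay": 0,"az": 0},{"x": 0,"y": 0,"z": 0,"ax": 0,"ay": 0,"az": 0},{"x": 0,"y": 0,"z": 0,"ax": 0,"ay": 0,"az": 0},{"x": 0,"y": 0,"z": 0,"ax": 0,"ay": 0,"az": 0}]'

```text
time_s: 3.8
tool_pos: [0.4735, -0.4007, 0.0756]
tool_rot: [180.0, -0.0, -0.0]
force: [0.3, -0.2, 0.9]
grip_width: 0.0566
grasp_force: 0.0
```

Request:
jog_arm --motion '[{"x": 0,"y": 0,"z": 0,"ax": 0,"ay": 0,"az": 0},{"x": 0,"y": 0,"z": 0,"ax": 0,"ay": 0,"az": 0},{"x": 0,"y": 0,"z": 0,"ax": 0,"ay": 0,"az": 0},{"x": 0,"y": 0,"z": 0,"ax": 0,"ay": 0,"az": 0},{"x": 0,"y": 0,"z": 0,"ax": 0,"ay": 0,"az": 0}]' --claw -1

```text
time_s: 4.3
tool_pos: [0.4735, -0.4015, 0.0762]
tool_rot: [179.9, -0.1, -0.0]
force: [0.0, -1.2, 2.9]
grip_width: 0.0337
grasp_force: 30.1
```

Request:
jog_arm --motion '[{"x": 0,"y": 0,"z": 0,"ax": 0,"ay": 0,"az": 0},{"x": 0,"y": 0,"z": 0,"ax": 0,"ay": 0,"az": 0},{"x": 0,"y": 0,"z": 0,"ax": 0,"ay": 0,"az": 0},{"x": 0,"y": 0,"z": 0,"ax": 0,"ay": 0,"az": 0},{"x": 0,"y": 0,"z": 0,"ax": 0,"ay": 0,"az": 0}]'

```text
time_s: 4.8
tool_pos: [0.4736, -0.4013, 0.0761]
tool_rot: [179.9, -0.0, -0.0]
force: [-0.0, -3.5, 4.5]
grip_width: 0.0341
grasp_force: 30.3
```

Request:
jog_arm --motion '[{"x": 0,"y": 0,"z": -1,"ax": 0,"ay": 0,"az": 0},{"x": 0,"y": 0,"z": -2,"ax": 0,"ay": 0,"az": 0},{"x": 0,"y": 0,"z": -1,"ax": 0,"ay": 0,"az": 0},{"x": 0,"y": 0,"z": 0,"ax": 0,"ay": 0,"az": 0},{"x": 0,"y": 0,"z": 0,"ax": 0,"ay": 0,"az": 0}]'

```text
time_s: 5.3
tool_pos: [0.4731, -0.3998, 0.1149]
tool_rot: [-179.9, 0.0, 0.0]
force: [0.0, -0.7, -2.0]
grip_width: 0.0339
grasp_force: 29.9
```

Run:
```python
from h import *
s,_=snap('scene','s3.png'); o=st()
a=cv2.resize(s[110:250,130:310],(771,600),interpolation=cv2.INTER_CUBIC)
cv2.imwrite('pics/s3c.png',a[:,:,::-1])
```

```text
{'time_s': 5.35, 'tool_pos': [0.4728, -0.3998, 0.1145], 'tool_rot': [-179.9171, 0.0858, -0.0024], 'force': [-0.2279, 0.6746, -2.6621], 'grip_width': 0.0334, 'grasp_force': 29.9458, 'qpos': [45.7403, 19.2185, -9.6822, 94.9252, 3.4503, 66.2672, -54.8107]}
```

View pics/s3c.png

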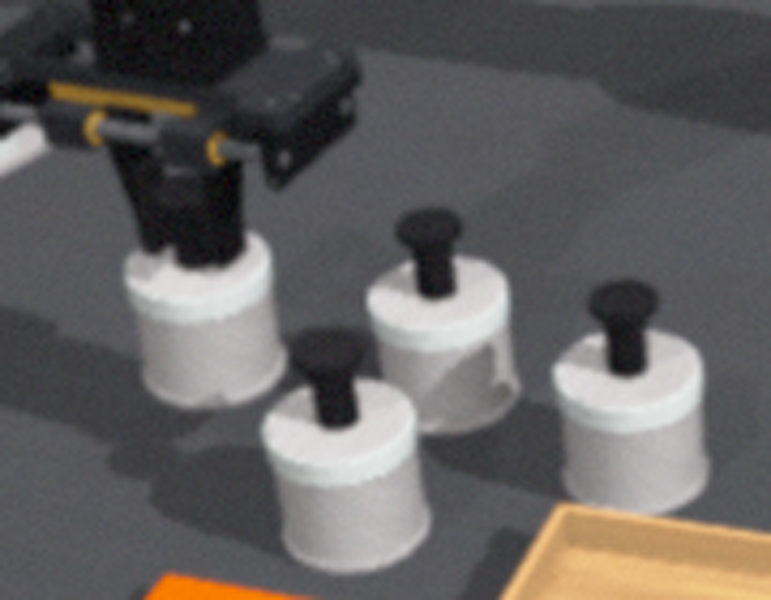

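The tin is lifted and upright at about 2–2.5 N, so B is an empty. The 34 mm width says the pads clamp the cap rim, so they sit a hair too high. I'll set it down, regrip 4 mm lower and lift for carrying.

Request:
jog_arm --motion '[{"x": 0,"y": 0,"z": 2,"ax": 0,"ay": 0,"az": 0},{"x": 0,"y": 0,"z": 1.5,"ax": 0,"ay": 0,"az": 0},{"x": 0,"y": 0,"z": 0.4,"ax": 0,"ay": 0,"az": 0},{"x": 0,"y": 0,"z": 0,"ax": 0,"ay": 0,"az": 0},{"x": 0,"y": 0,"z": 0,"ax": 0,"ay": 0,"az": 0}]'

```text
time_s: 5.85
tool_pos: [0.4729, -0.4001, 0.0757]
tool_rot: [-179.9, 0.1, -0.0]
force: [-0.8, -0.0, -2.2]
grip_width: 0.0335
grasp_force: 30.1
```

Request:
jog_arm --motion '[{"x": 0,"y": 0,"z": 0,"ax": 0,"ay": 0,"az": 0},{"x": 0,"y": 0,"z": 0,"ax": 0,"ay": 0,"az": 0},{"x": 0,"y": 0,"z": 0,"ax": 0,"ay": 0,"az": 0},{"x": 0,"y": 0,"z": 0.3,"ax": 0,"ay": 0,"az": 0},{"x": 0,"y": 0,"z": 0,"ax": 0,"ay": 0,"az": 0}]' --claw 0.2

```text
time_s: 6.35
tool_pos: [0.4732, -0.4004, 0.0732]
tool_rot: [-180.0, 0.0, -0.0]
force: [0.4, 0.4, 0.1]
grip_width: 0.0518
grasp_force: 0.0
```

Request:
jog_arm --motion '[{"x": 0,"y": 0,"z": 0,"ax": 0,"ay": 0,"az": 0},{"x": 0,"y": 0,"z": 0,"ax": 0,"ay": 0,"az": 0},{"x": 0,"y": 0,"z": 0,"ax": 0,"ay": 0,"az": 0},{"x": 0,"y": 0,"z": 0,"ax": 0,"ay": 0,"az": 0},{"x": 0,"y": 0,"z": 0,"ax": 0,"ay": 0,"az": 0}]' --claw -1

```text
time_s: 6.85
tool_pos: [0.4734, -0.401, 0.0738]
tool_rot: [180.0, -0.0, -0.0]
force: [-0.0, -1.1, 0.6]
grip_width: 0.0341
grasp_force: 30.0
```

Request:
jog_arm --motion '[{"x": 0,"y": 0,"z": 0,"ax": 0,"ay": 0,"az": 0},{"x": 0,"y": 0,"z": 0,"ax": 0,"ay": 0,"az": 0},{"x": 0,"y": 0,"z": 0,"ax": 0,"ay": 0,"az": 0},{"x": 0,"y": 0,"z": 0,"ax": 0,"ay": 0,"az": 0},{"x": 0,"y": 0,"z": 0,"ax": 0,"ay": 0,"az": 0}]'

```text
time_s: 7.35
tool_pos: [0.4734, -0.4009, 0.0738]
tool_rot: [180.0, -0.0, -0.0]
force: [-0.2, -1.0, 1.5]
grip_width: 0.0341
grasp_force: 30.0
```

Request:
jog_arm --motion '[{"x": 0,"y": 0,"z": -2,"ax": 0,"ay": 0,"az": 0},{"x": 0,"y": 0,"z": -4,"ax": 0,"ay": 0,"az": 0},{"x": 0,"y": 0,"z": -4,"ax": 0,"ay": 0,"az": 0},{"x": 0,"y": 0,"z": -4,"ax": 0,"ay": 0,"az": 0},{"x": 0,"y": 0,"z": 0,"ax": 0,"ay": 0,"az": 0}]'

```text
time_s: 7.85
tool_pos: [0.4761, -0.4018, 0.2199]
tool_rot: [179.7, -0.5, 0.0]
force: [0.6, -1.1, -1.6]
grip_width: 0.0341
grasp_force: 30.0
```

Request:
jog_arm --motion '[{"x": 1.1,"y": -1.9,"z": 0,"ax": 0,"ay": 0,"az": 0},{"x": 1.7,"y": -3,"z": 0,"ax": 0,"ay": 0,"az": 0},{"x": 2,"y": -3.6,"z": 0,"ax": 0,"ay": 0,"az": 0},{"x": 2,"y": -3.6,"z": 0,"ax": 0,"ay": 0,"az": 0},{"x": 2,"y": -3.6,"z": 0,"ax": 0,"ay": 0,"az": 0}]'

```text
time_s: 8.35
tool_pos: [0.561, -0.2413, 0.2117]
tool_rot: [-179.9, 0.2, -0.0]
force: [1.2, -0.0, -1.9]
grip_width: 0.0338
grasp_force: 30.0
```

Request:
jog_arm --motion '[{"x": 2,"y": -3.6,"z": 0,"ax": 0,"ay": 0,"az": 0},{"x": 2,"y": -3.6,"z": 0,"ax": 0,"ay": 0,"az": 0},{"x": 2,"y": -3.5,"z": 0,"ax": 0,"ay": 0,"az": 0},{"x": 1.7,"y": -2.3,"z": 0,"ax": 0,"ay": 0,"az": 0},{"x": 0,"y": 0,"z": 0,"ax": 0,"ay": 0,"az": 0}]'

```text
time_s: 8.85
tool_pos: [0.6395, -0.1059, 0.2115]
tool_rot: [-179.7, 0.1, 0.5]
force: [-0.3, 1.0, -2.3]
grip_width: 0.0338
grasp_force: 30.0
```

Run:
```python
from h import *
s,P=snap('top','t4.png'); o=st(); go([.638,-.114,.0795])
```

```text
{'time_s': 8.9, 'tool_pos': [0.6383, -0.1094, 0.2114], 'tool_rot': [-179.8448, 0.1783, 0.3173], 'force': [0.1792, -0.8602, -1.0546], 'grip_width': 0.0341, 'grasp_force': 29.9915, 'qpos': [23.0013, 19.7364, -19.9659, 83.6532, 6.6264, 77.9818, -86.9675]}
shift cm [1.000e-02 4.900e-01 1.319e+01]
```

Request:
jog_arm --motion '[{"x": 0,"y": 0,"z": 3,"ax": 0,"ay": 0,"az": 0},{"x": 0,"y": 0,"z": 4,"ax": 0,"ay": 0,"az": 0},{"x": 0,"y": 0,"z": 3.5,"ax": 0,"ay": 0,"az": 0},{"x": 0,"y": 0,"z": 2,"ax": 0,"ay": 0,"az": 0},{"x": 0,"y": 0,"z": 0.6,"ax": 0,"ay": 0,"az": 0}]'

```text
time_s: 9.4
tool_pos: [0.6349, -0.1151, 0.0787]
tool_rot: [-180.0, 0.4, -0.1]
force: [-2.7, -0.2, 9.6]
grip_width: 0.0342
grasp_force: 30.0
```

Request:
jog_arm --motion '[{"x": 0,"y": 0,"z": 0,"ax": 0,"ay": 0,"az": 0},{"x": 0,"y": 0,"z": 0,"ax": 0,"ay": 0,"az": 0},{"x": 0,"y": 0,"z": 0,"ax": 0,"ay": 0,"az": 0},{"x": 0,"y": 0,"z": 0,"ax": 0,"ay": 0,"az": 0},{"x": 0,"y": 0,"z": 0,"ax": 0,"ay": 0,"az": 0}]'

```text
time_s: 9.9
tool_pos: [0.6388, -0.1136, 0.0832]
tool_rot: [180.0, -0.1, -0.0]
force: [-0.1, -0.5, -2.5]
grip_width: 0.0341
grasp_force: 30.0
```

Request:
jog_arm --motion '[{"x": 0,"y": 0,"z": 0,"ax": 0,"ay": 0,"az": 0},{"x": 0,"y": 0,"z": 0,"ax": 0,"ay": 0,"az": 0},{"x": 0,"y": 0,"z": 0,"ax": 0,"ay": 0,"az": 0},{"x": 0,"y": 0,"z": 0,"ax": 0,"ay": 0,"az": 0},{"x": 0,"y": 0,"z": 0,"ax": 0,"ay": 0,"az": 0}]' --claw 0.35

```text
time_s: 10.4
tool_pos: [0.6385, -0.1136, 0.0827]
tool_rot: [180.0, -0.0, -0.0]
force: [0.2, -0.3, -0.7]
grip_width: 0.0576
grasp_force: 0.0
```

Request:
jog_arm --motion '[{"x": 0,"y": 0,"z": -3,"ax": 0,"ay": 0,"az": 0},{"x": 0,"y": 0,"z": -4,"ax": 0,"ay": 0,"az": 0},{"x": 0,"y": 0,"z": -3,"ax": 0,"ay": 0,"az": 0},{"x": 0,"y": 0,"z": 0,"ax": 0,"ay": 0,"az": 0},{"x": 0,"y": 0,"z": 0,"ax": 0,"ay": 0,"az": 0}]'

```text
time_s: 10.9
tool_pos: [0.6388, -0.1137, 0.1834]
tool_rot: [180.0, -0.1, -0.0]
force: [0.1, 1.1, -0.9]
grip_width: 0.0587
grasp_force: 0.0
```

```bash
cat >> h.py <<'E'
def blobs(im,P):
    """black caps: dark blobs in the top picture, with world position at cap height, largest compact ones"""
    g=im.max(axis=2); m=(g<62).astype(np.uint8); n,_,s,c=cv2.connectedComponentsWithStats(m)
    for i in range(1,n):
        if 90<s[i,4]<300 and max(s[i,2:4])<22 and 200<c[i][1]<330 or (s[i,4]>90 and s[i,4]<300 and max(s[i,2:4])<22): print(c[i].round(1),s[i,2:].tolist(),at(P,*c[i],.112),'tray',at(P,*c[i],.117))
E
python3 - <<'E'
from h import *
s,P=snap('top','t5.png'); o=st(); blobs(s,P)
w,_=snap('wrist','w5.png')
E
```

```text
{'time_s': 10.95, 'tool_pos': [0.638, -0.1136, 0.1819], 'tool_rot': [179.9952, 0.0544, -0.0166], 'force': [-0.6672, -0.7808, 0.2517], 'grip_width': 0.0586, 'grasp_force': 0.0, 'qpos': [23.1878, 20.5683, -19.7322, 85.9856, 7.0724, 74.7264, -87.2703]}
[447.5 293.3] [12, 11, 91] [ 0.4021 -0.2982  0.112 ] tray [ 0.4022 -0.2969  0.117 ]
```

View pics/t5.png

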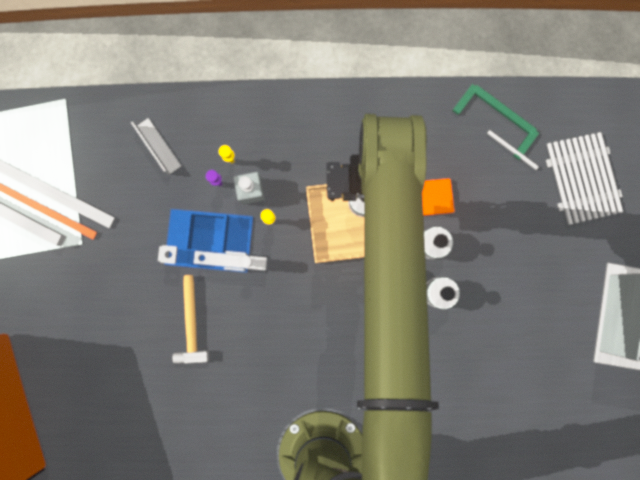

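Tin B stands in the tray (rim at about (356,205) beside the arm), A and D are unmoved. Now A: move, descend, grip and lift.

Request:
jog_arm --motion '[{"x": -2.24,"y": 3.46,"z": 0,"ax": 0,"ay": 0,"az": 0},{"x": -2.24,"y": 3.46,"z": 0,"ax": 0,"ay": 0,"az": 0},{"x": -2.24,"y": 3.46,"z": 0,"ax": 0,"ay": 0,"az": 0},{"x": -2.24,"y": 3.46,"z": 0,"ax": 0,"ay": 0,"az": 0},{"x": -2.24,"y": 3.46,"z": 0,"ax": 0,"ay": 0,"az": 0}]'

```text
time_s: 11.5
tool_pos: [0.5244, -0.2875, 0.1808]
tool_rot: [-179.9, 0.1, -0.0]
force: [-0.1, -0.2, 1.3]
grip_width: 0.059
grasp_force: 0.0
```

Request:
jog_arm --motion '[{"x": 0,"y": 0,"z": 0,"ax": 0,"ay": 0,"az": 0},{"x": 0,"y": 0,"z": 4,"ax": 0,"ay": 0,"az": 0},{"x": 0,"y": 0,"z": 4,"ax": 0,"ay": 0,"az": 0},{"x": 0,"y": 0,"z": 2.4,"ax": 0,"ay": 0,"az": 0},{"x": 0,"y": 0,"z": 0.5,"ax": 0,"ay": 0,"az": 0}]'

```text
time_s: 12.0
tool_pos: [0.524, -0.2852, 0.0706]
tool_rot: [-179.8, 0.4, 0.0]
force: [-7.9, 2.4, 18.5]
grip_width: 0.0585
grasp_force: 9.0
```

Request:
jog_arm --motion '[{"x": 0,"y": 0,"z": 0,"ax": 0,"ay": 0,"az": 0},{"x": 0,"y": 0,"z": 0,"ax": 0,"ay": 0,"az": 0},{"x": 0,"y": 0,"z": 0,"ax": 0,"ay": 0,"az": 0},{"x": 0,"y": 0,"z": 0,"ax": 0,"ay": 0,"az": 0},{"x": 0,"y": 0,"z": 0,"ax": 0,"ay": 0,"az": 0}]' --claw -1

```text
time_s: 12.5
tool_pos: [0.5264, -0.287, 0.0737]
tool_rot: [180.0, -0.0, -0.0]
force: [-0.2, -0.8, -0.7]
grip_width: 0.0344
grasp_force: 30.0
```

Request:
jog_arm --motion '[{"x": 0,"y": 0,"z": 0,"ax": 0,"ay": 0,"az": 0},{"x": 0,"y": 0,"z": 0,"ax": 0,"ay": 0,"az": 0},{"x": 0,"y": 0,"z": 0,"ax": 0,"ay": 0,"az": 0},{"x": 0,"y": 0,"z": 0,"ax": 0,"ay": 0,"az": 0},{"x": 0,"y": 0,"z": 0,"ax": 0,"ay": 0,"az": 0}]'

```text
time_s: 13.0
tool_pos: [0.5264, -0.2869, 0.0737]
tool_rot: [180.0, -0.0, -0.0]
force: [-0.3, -1.6, 0.6]
grip_width: 0.0343
grasp_force: 30.0
```

Request:
jog_arm --motion '[{"x": 0,"y": 0,"z": -2,"ax": 0,"ay": 0,"az": 0},{"x": 0,"y": 0,"z": -4,"ax": 0,"ay": 0,"az": 0},{"x": 0,"y": 0,"z": -2,"ax": 0,"ay": 0,"az": 0},{"x": 0,"y": 0,"z": 0,"ax": 0,"ay": 0,"az": 0},{"x": 0,"y": 0,"z": 0,"ax": 0,"ay": 0,"az": 0}]'

```text
time_s: 13.5
tool_pos: [0.5258, -0.2858, 0.1524]
tool_rot: [-179.9, 0.1, 0.0]
force: [-0.1, 0.0, -3.3]
grip_width: 0.0343
grasp_force: 30.0
```

Run:
```python
from h import *
f=[]
s,P=snap('top','t6.png')
for i in range(3): f.append(env.get_obs()['force'][2]); env.read_camera('top')
print(f); st()
```

```text
[np.float64(-2.203342501852446), np.float64(-3.471842027696194), np.float64(-2.5561397116329445)]
{'time_s': 13.7, 'tool_pos': [0.5252, -0.2859, 0.1514], 'tool_rot': [-179.8919, 0.1843, -0.0119], 'force': [0.0643, -0.4611, -2.0043], 'grip_width': 0.0342, 'grasp_force': 29.9845, 'qpos': [38.2773, 15.4597, -14.4335, 95.5433, 4.0377, 69.7219, -67.0822]}
```

A weighs about 2.6 N, so it's also empty. It goes to the near-right tray slot.

Request:
jog_arm --motion '[{"x": 0.5,"y": -2.0,"z": 0,"ax": 0,"ay": 0,"az": 0},{"x": 0.5,"y": -4,"z": 0,"ax": 0,"ay": 0,"az": 0},{"x": 0.5,"y": -4.2,"z": 0,"ax": 0,"ay": 0,"az": 0},{"x": 0.5,"y": -4.1,"z": 0,"ax": 0,"ay": 0,"az": 0},{"x": 0.5,"y": -2.0,"z": 0,"ax": 0,"ay": 0,"az": 0}]'

```text
time_s: 14.2
tool_pos: [0.5511, -0.1181, 0.1525]
tool_rot: [-179.8, 0.1, 0.3]
force: [-0.1, 0.2, -2.6]
grip_width: 0.0341
grasp_force: 30.0
```

Request:
jog_arm --motion '[{"x": 0,"y": 0,"z": 0,"ax": 0,"ay": 0,"az": 0},{"x": 0,"y": 0,"z": 3,"ax": 0,"ay": 0,"az": 0},{"x": 0,"y": 0,"z": 2.5,"ax": 0,"ay": 0,"az": 0},{"x": 0,"y": 0,"z": 1.2,"ax": 0,"ay": 0,"az": 0},{"x": 0,"y": 0,"z": 0.4,"ax": 0,"ay": 0,"az": 0}]'

```text
time_s: 14.7
tool_pos: [0.5498, -0.1243, 0.0805]
tool_rot: [-180.0, 0.2, -0.1]
force: [-1.3, 0.3, -1.2]
grip_width: 0.0339
grasp_force: 30.0
```

Request:
jog_arm --motion '[{"x": 0,"y": 0,"z": 0,"ax": 0,"ay": 0,"az": 0},{"x": 0,"y": 0,"z": 0,"ax": 0,"ay": 0,"az": 0},{"x": 0,"y": 0,"z": 0,"ax": 0,"ay": 0,"az": 0},{"x": 0,"y": 0,"z": 0,"ax": 0,"ay": 0,"az": 0},{"x": 0,"y": 0,"z": 0,"ax": 0,"ay": 0,"az": 0}]'

```text
time_s: 15.2
tool_pos: [0.5518, -0.1237, 0.0831]
tool_rot: [180.0, -0.1, -0.0]
force: [-0.8, -0.5, -3.2]
grip_width: 0.0343
grasp_force: 30.0
```

Request:
jog_arm --motion '[{"x": 0,"y": 0,"z": 0,"ax": 0,"ay": 0,"az": 0},{"x": 0,"y": 0,"z": 0,"ax": 0,"ay": 0,"az": 0},{"x": 0,"y": 0,"z": 0,"ax": 0,"ay": 0,"az": 0},{"x": 0,"y": 0,"z": 0,"ax": 0,"ay": 0,"az": 0},{"x": 0,"y": 0,"z": 0,"ax": 0,"ay": 0,"az": 0}]' --claw 0.35

```text
time_s: 15.7
tool_pos: [0.5516, -0.1236, 0.0827]
tool_rot: [180.0, -0.0, -0.0]
force: [-0.1, -0.2, 0.3]
grip_width: 0.0579
grasp_force: 0.0
```

Request:
jog_arm --motion '[{"x": 0,"y": 0,"z": -3,"ax": 0,"ay": 0,"az": 0},{"x": 0,"y": 0,"z": -4,"ax": 0,"ay": 0,"az": 0},{"x": 0,"y": 0,"z": -3,"ax": 0,"ay": 0,"az": 0},{"x": 0,"y": 0,"z": 0,"ax": 0,"ay": 0,"az": 0},{"x": 0,"y": 0,"z": 0,"ax": 0,"ay": 0,"az": 0}]'

```text
time_s: 16.2
tool_pos: [0.5518, -0.1237, 0.1833]
tool_rot: [180.0, -0.1, -0.0]
force: [0.1, 0.0, -0.9]
grip_width: 0.0589
grasp_force: 0.0
```

Run:
```python
from h import *
s,P=snap('top','t7.png'); st(); blobs(s,P)
w,W=snap('wrist','w7.png'); print(proj(W,[.4367,-.1699,.112]),proj(W,[.6388,-.1137,.117]),proj(W,[.4026,-.2983,.112]))
cv2.imwrite('pics/w7s.png',np.hstack([cv2.resize(w,(400,300)),cv2.resize(s[150:330,300:540],(400,300))])[:,:,::-1])
```

```text
{'time_s': 16.25, 'tool_pos': [0.551, -0.1236, 0.182], 'tool_rot': [179.9974, 0.0441, -0.0136], 'force': [-0.1167, 0.4228, -1.3452], 'grip_width': 0.0589, 'grasp_force': 0.0, 'qpos': [28.1978, 10.5605, -20.4472, 98.0653, 3.8669, 72.1075, -83.1371]}
[447.6 293.3] [12, 11, 92] [ 0.402  -0.2984  0.112 ] tray [ 0.4022 -0.2972  0.117 ]
[380.1 393.4] [302.1 108.7] [538.2 426.2]
```

View pics/w7s.png

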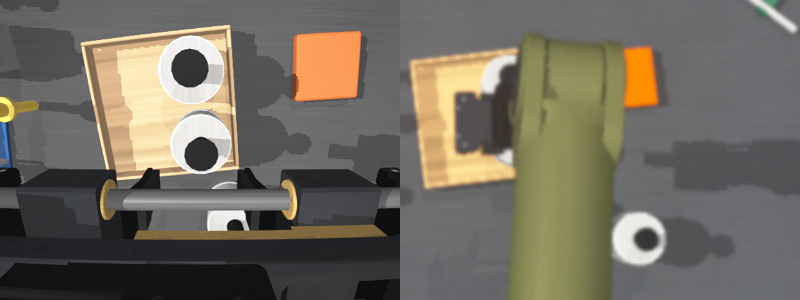

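Both empties stand in the tray; D is unchanged at (0.402,-0.298). Lifting D next.

Request:
jog_arm --motion '[{"x": -2.98,"y": 3.5,"z": 0,"ax": 0,"ay": 0,"az": 0},{"x": -2.98,"y": 3.5,"z": 0,"ax": 0,"ay": 0,"az": 0},{"x": -2.98,"y": 3.5,"z": 0,"ax": 0,"ay": 0,"az": 0},{"x": -2.98,"y": 3.5,"z": 0,"ax": 0,"ay": 0,"az": 0},{"x": -2.98,"y": 3.5,"z": 0,"ax": 0,"ay": 0,"az": 0}]'

```text
time_s: 16.8
tool_pos: [0.4001, -0.2993, 0.181]
tool_rot: [-179.9, 0.1, -0.0]
force: [0.6, -0.0, -0.1]
grip_width: 0.059
grasp_force: 0.0
```

Request:
jog_arm --motion '[{"x": 0,"y": 0,"z": 0,"ax": 0,"ay": 0,"az": 0},{"x": 0,"y": 0,"z": 4,"ax": 0,"ay": 0,"az": 0},{"x": 0,"y": 0,"z": 3.7,"ax": 0,"ay": 0,"az": 0},{"x": 0,"y": 0,"z": 1.5,"ax": 0,"ay": 0,"az": 0},{"x": 0,"y": 0,"z": 0.6,"ax": 0,"ay": 0,"az": 0}]'

```text
time_s: 17.3
tool_pos: [0.4004, -0.2967, 0.0812]
tool_rot: [-179.8, 0.3, 0.0]
force: [-0.1, 0.3, 0.9]
grip_width: 0.059
grasp_force: 0.0
```

Request:
jog_arm --motion '[{"x": 0,"y": 0,"z": 0.5,"ax": 0,"ay": 0,"az": 0},{"x": 0,"y": 0,"z": 0.3,"ax": 0,"ay": 0,"az": 0},{"x": 0,"y": 0,"z": 0,"ax": 0,"ay": 0,"az": 0},{"x": 0,"y": 0,"z": 0,"ax": 0,"ay": 0,"az": 0},{"x": 0,"y": 0,"z": 0,"ax": 0,"ay": 0,"az": 0}]' --claw -1

```text
time_s: 17.8
tool_pos: [0.4029, -0.3001, 0.0776]
tool_rot: [179.8, -0.1, -0.0]
force: [0.2, -2.4, -0.0]
grip_width: 0.0334
grasp_force: 29.8
```

Request:
jog_arm --motion '[{"x": 0,"y": 0,"z": 0,"ax": 0,"ay": 0,"az": 0},{"x": 0,"y": 0,"z": 0,"ax": 0,"ay": 0,"az": 0},{"x": 0,"y": 0,"z": 0,"ax": 0,"ay": 0,"az": 0},{"x": 0,"y": 0,"z": 0,"ax": 0,"ay": 0,"az": 0},{"x": 0,"y": 0,"z": 0,"ax": 0,"ay": 0,"az": 0}]'

```text
time_s: 18.3
tool_pos: [0.403, -0.2999, 0.0776]
tool_rot: [179.9, -0.1, -0.0]
force: [-1.2, -6.2, 4.7]
grip_width: 0.0329
grasp_force: 30.0
```

Request:
jog_arm --motion '[{"x": 0,"y": 0,"z": -2,"ax": 0,"ay": 0,"az": 0},{"x": 0,"y": 0,"z": -3,"ax": 0,"ay": 0,"az": 0},{"x": 0,"y": 0,"z": -1,"ax": 0,"ay": 0,"az": 0},{"x": 0,"y": 0,"z": 0,"ax": 0,"ay": 0,"az": 0},{"x": 0,"y": 0,"z": 0,"ax": 0,"ay": 0,"az": 0}]'

```text
time_s: 18.8
tool_pos: [0.4014, -0.2972, 0.1345]
tool_rot: [-179.9, 0.1, 0.0]
force: [-0.7, -0.3, -7.4]
grip_width: 0.0332
grasp_force: 29.4
```

Run:
```python
from h import *
f=[]
s,P=snap('top','t8.png'); blobs(s,P)
for i in range(3): f.append(env.get_obs()['force'][2]); env.read_camera('top')
print(f); st()
```

```text
[np.float64(-7.776800940257616), np.float64(-7.473526914424844), np.float64(-7.7991991050328515)]
{'time_s': 19.0, 'tool_pos': [0.4014, -0.2978, 0.1349], 'tool_rot': [-179.8888, 0.1371, -0.0179], 'force': [0.9489, 0.1487, -7.0222], 'grip_width': 0.033, 'grasp_force': 29.4313, 'qpos': [43.4398, 4.449, -10.3078, 110.0483, 0.8523, 65.7522, -57.2081]}
```

D weighs about 7.6 N, so it's the full tin. Raise, carry to above the bay, and check there before lowering.

Request:
jog_arm --motion '[{"x": 0,"y": 0,"z": -2,"ax": 0,"ay": 0,"az": 0},{"x": 0,"y": 0,"z": -3,"ax": 0,"ay": 0,"az": 0},{"x": 0,"y": 0,"z": -3,"ax": 0,"ay": 0,"az": 0},{"x": 0,"y": 0,"z": -1,"ax": 0,"ay": 0,"az": 0},{"x": 0,"y": 0,"z": 0,"ax": 0,"ay": 0,"az": 0}]' --squeeze 50

```text
time_s: 19.5
tool_pos: [0.4032, -0.299, 0.2275]
tool_rot: [179.9, -0.1, -0.0]
force: [-0.3, 0.7, -7.4]
grip_width: 0.0324
grasp_force: 49.2
```

Request:
jog_arm --motion '[{"x": 0.6,"y": -2.1,"z": 0,"ax": 0,"ay": 0,"az": 0},{"x": 0.9,"y": -3.2,"z": 0,"ax": 0,"ay": 0,"az": 0},{"x": 1.22,"y": -4.36,"z": 0,"ax": 0,"ay": 0,"az": 0},{"x": 1.22,"y": -4.36,"z": 0,"ax": 0,"ay": 0,"az": 0},{"x": 1.22,"y": -4.36,"z": 0,"ax": 0,"ay": 0,"az": 0}]'

```text
time_s: 20.0
tool_pos: [0.4529, -0.1129, 0.224]
tool_rot: [-179.9, 0.2, -0.0]
force: [1.9, -0.3, -7.6]
grip_width: 0.0324
grasp_force: 49.2
```

Request:
jog_arm --motion '[{"x": 1.22,"y": -4.36,"z": 0,"ax": 0,"ay": 0,"az": 0},{"x": 1.22,"y": -4.36,"z": 0,"ax": 0,"ay": 0,"az": 0},{"x": 1.22,"y": -4.36,"z": 0,"ax": 0,"ay": 0,"az": 0},{"x": 1.22,"y": -4.36,"z": 0,"ax": 0,"ay": 0,"az": 0},{"x": 1.22,"y": -4.36,"z": 0,"ax": 0,"ay": 0,"az": 0}]'

```text
time_s: 20.5
tool_pos: [0.514, 0.1046, 0.2241]
tool_rot: [180.0, 0.2, -0.0]
force: [1.1, -0.8, -7.5]
grip_width: 0.0325
grasp_force: 49.2
```

Request:
jog_arm --motion '[{"x": 1.22,"y": -4.36,"z": 0,"ax": 0,"ay": 0,"az": 0},{"x": 1.22,"y": -4.36,"z": 0,"ax": 0,"ay": 0,"az": 0},{"x": 1.22,"y": -4.36,"z": 0,"ax": 0,"ay": 0,"az": 0},{"x": 0.9,"y": -3.2,"z": 0,"ax": 0,"ay": 0,"az": 0},{"x": 0.4,"y": -1.6,"z": 0,"ax": 0,"ay": 0,"az": 0}]'

```text
time_s: 21.0
tool_pos: [0.5631, 0.2861, 0.2232]
tool_rot: [-179.9, 0.3, 0.2]
force: [-0.2, 0.3, -7.6]
grip_width: 0.0327
grasp_force: 49.2
```

Request:
jog_arm --motion '[{"x": 0,"y": 0,"z": 0,"ax": 0,"ay": 0,"az": 0},{"x": 0,"y": 0,"z": 0,"ax": 0,"ay": 0,"az": 0},{"x": 0,"y": 0,"z": 0,"ax": 0,"ay": 0,"az": 0},{"x": 0,"y": 0,"z": 0,"ax": 0,"ay": 0,"az": 0},{"x": 0,"y": 0,"z": 0,"ax": 0,"ay": 0,"az": 0}]'

```text
time_s: 21.5
tool_pos: [0.565, 0.2808, 0.2265]
tool_rot: [180.0, -0.0, -0.1]
force: [0.1, -1.0, -7.7]
grip_width: 0.0325
grasp_force: 49.2
```

Run:
```python
from h import *
st(); w,P=snap('wrist','w9.png'); go([.563,.283,.0836]); print(proj(P,[.563,.283,.006]))
for p in([.6102,.3209,.046],[.603,.2375,.046],[.5085,.3718,.07],[.4999,.2915,.056],[.6715,.1722,.116]): print(p,proj(P,p))
```

```text
{'time_s': 21.5, 'tool_pos': [0.565, 0.2808, 0.2265], 'tool_rot': [179.9608, -0.0089, -0.1123], 'force': [0.1372, -0.9505, -7.6801], 'grip_width': 0.0325, 'grasp_force': 49.2274, 'qpos': [2.727, 20.4197, -40.4707, 84.602, 13.3366, 79.8761, -128.4205]}
shift cm [-0.2 -0.2 14.3]
[315.9 208.5]
[0.6102, 0.3209, 0.046] [274.7 166.5]
[0.603, 0.2375, 0.046] [364.7 174.1]
[0.5085, 0.3718, 0.07] [220.8 279.1]
[0.4999, 0.2915, 0.056] [307.2 282. ]
[0.6715, 0.1722, 0.116] [471.7  87. ]
```

View pics/w9.png

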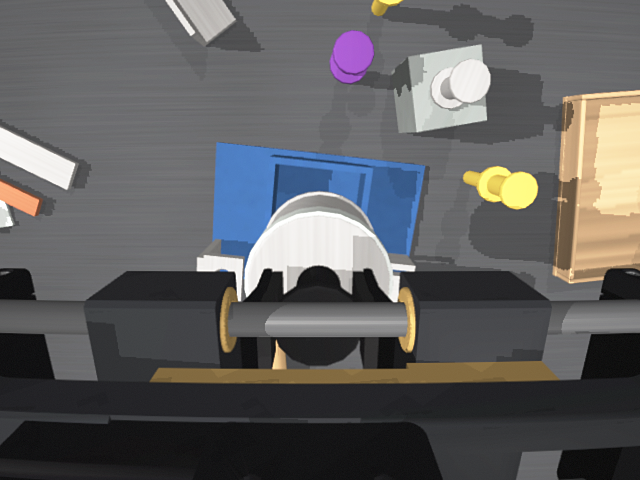

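Wrist view: the bay's back inner corners are at about (275,165) and (365,175), predicted (275,166) and (365,174), so the bay estimate holds. Lowering in stages.

Request:
jog_arm --motion '[{"x": -0.1,"y": -0.25,"z": 2,"ax": 0,"ay": 0,"az": 0},{"x": 0,"y": 0,"z": 3,"ax": 0,"ay": 0,"az": 0},{"x": 0,"y": 0,"z": 2.5,"ax": 0,"ay": 0,"az": 0},{"x": 0,"y": 0,"z": 1.5,"ax": 0,"ay": 0,"az": 0},{"x": 0,"y": 0,"z": 0,"ax": 0,"ay": 0,"az": 0}]'

```text
time_s: 22.05
tool_pos: [0.5625, 0.2831, 0.1341]
tool_rot: [179.9, 0.2, -0.0]
force: [0.3, -1.0, -7.5]
grip_width: 0.0326
grasp_force: 49.2
```

Request:
jog_arm --motion '[{"x": 0,"y": 0,"z": 1,"ax": 0,"ay": 0,"az": 0},{"x": 0,"y": 0,"z": 1.2,"ax": 0,"ay": 0,"az": 0},{"x": 0,"y": 0,"z": 1,"ax": 0,"ay": 0,"az": 0},{"x": 0,"y": 0,"z": 0.6,"ax": 0,"ay": 0,"az": 0},{"x": 0,"y": 0,"z": 0.4,"ax": 0,"ay": 0,"az": 0}]'

```text
time_s: 22.55
tool_pos: [0.5635, 0.2843, 0.0937]
tool_rot: [180.0, 0.0, -0.0]
force: [1.4, 0.2, -6.2]
grip_width: 0.0324
grasp_force: 49.2
```

Request:
jog_arm --motion '[{"x": 0,"y": 0,"z": 0.3,"ax": 0,"ay": 0,"az": 0},{"x": 0,"y": 0,"z": 0.3,"ax": 0,"ay": 0,"az": 0},{"x": 0,"y": 0,"z": 0,"ax": 0,"ay": 0,"az": 0},{"x": 0,"y": 0,"z": 0,"ax": 0,"ay": 0,"az": 0},{"x": 0,"y": 0,"z": 0,"ax": 0,"ay": 0,"az": 0}]'

```text
time_s: 23.05
tool_pos: [0.5639, 0.2846, 0.0889]
tool_rot: [-180.0, -0.0, -0.0]
force: [0.7, 0.2, -6.9]
grip_width: 0.0323
grasp_force: 49.2
```

Request:
jog_arm --motion '[{"x": 0,"y": 0,"z": 0.2,"ax": 0,"ay": 0,"az": 0},{"x": 0,"y": 0,"z": 0.2,"ax": 0,"ay": 0,"az": 0},{"x": 0,"y": 0,"z": 0.1,"ax": 0,"ay": 0,"az": 0},{"x": 0,"y": 0,"z": 0,"ax": 0,"ay": 0,"az": 0},{"x": 0,"y": 0,"z": 0,"ax": 0,"ay": 0,"az": 0}]'

```text
time_s: 23.55
tool_pos: [0.5639, 0.2844, 0.0837]
tool_rot: [180.0, -0.0, -0.0]
force: [-0.6, -1.0, -6.2]
grip_width: 0.0328
grasp_force: 49.3
```

Request:
jog_arm --motion '[{"x": 0,"y": 0,"z": 0.2,"ax": 0,"ay": 0,"az": 0},{"x": 0,"y": 0,"z": 0,"ax": 0,"ay": 0,"az": 0},{"x": 0,"y": 0,"z": 0,"ax": 0,"ay": 0,"az": 0},{"x": 0,"y": 0,"z": 0,"ax": 0,"ay": 0,"az": 0},{"x": 0,"y": 0,"z": 0,"ax": 0,"ay": 0,"az": 0}]'

```text
time_s: 24.05
tool_pos: [0.5647, 0.2845, 0.0836]
tool_rot: [180.0, -0.1, -0.0]
force: [-2.1, -3.7, 6.4]
grip_width: 0.0324
grasp_force: 49.7
```

Request:
jog_arm --motion '[{"x": 0,"y": 0,"z": 0,"ax": 0,"ay": 0,"az": 0},{"x": 0,"y": 0,"z": 0,"ax": 0,"ay": 0,"az": 0},{"x": 0,"y": 0,"z": 0,"ax": 0,"ay": 0,"az": 0},{"x": 0,"y": 0,"z": 0,"ax": 0,"ay": 0,"az": 0},{"x": 0,"y": 0,"z": 0,"ax": 0,"ay": 0,"az": 0}]' --claw 0.3

```text
time_s: 24.55
tool_pos: [0.5638, 0.2848, 0.0815]
tool_rot: [-180.0, -0.0, -0.0]
force: [1.0, 0.5, 0.9]
grip_width: 0.0553
grasp_force: 0.0
```

Request:
jog_arm --motion '[{"x": 0,"y": 0,"z": -2,"ax": 0,"ay": 0,"az": 0},{"x": 0,"y": 0,"z": -4,"ax": 0,"ay": 0,"az": 0},{"x": 0,"y": 0,"z": -4,"ax": 0,"ay": 0,"az": 0},{"x": 0,"y": 0,"z": -2,"ax": 0,"ay": 0,"az": 0},{"x": 0,"y": 0,"z": 0,"ax": 0,"ay": 0,"az": 0}]'

```text
time_s: 25.05
tool_pos: [0.5655, 0.2861, 0.2056]
tool_rot: [-179.8, -0.4, -0.0]
force: [0.3, 0.9, -0.3]
grip_width: 0.0565
grasp_force: 0.0
```

Request:
jog_arm --motion '[{"x": -4,"y": 2,"z": 0,"ax": 0,"ay": 0,"az": 0},{"x": -4,"y": 2,"z": 0,"ax": 0,"ay": 0,"az": 0},{"x": -2,"y": 2,"z": 0,"ax": 0,"ay": 0,"az": 0},{"x": 0,"y": 0,"z": 0,"ax": 0,"ay": 0,"az": 0},{"x": 0,"y": 0,"z": 0,"ax": 0,"ay": 0,"az": 0}]'

```text
time_s: 25.55
tool_pos: [0.4638, 0.2239, 0.201]
tool_rot: [180.0, -0.0, -0.1]
force: [-0.2, 0.1, -0.0]
grip_width: 0.0564
grasp_force: 0.0
```

Run:
```python
from h import *
st(); w,P=snap('wrist','w10.png'); t,T=snap('top','t10.png'); blobs(t,T)
for p in([.563,.283,.118],[.563,.283,.076],[.4954,.1794,.1],[.5085,.3718,.07],[.4999,.2915,.056],[.6715,.1722,.116]): print(p,proj(P,p),proj(T,p))
```

```text
{'time_s': 25.55, 'tool_pos': [0.4638, 0.2239, 0.201], 'tool_rot': [179.9591, -0.0244, -0.0809], 'force': [-0.1505, 0.0887, -0.0397], 'grip_width': 0.0564, 'grasp_force': 0.0, 'qpos': [11.5927, 5.2285, -42.2126, 102.5736, 3.7094, 73.5814, -121.6317]}
[392.8 280. ] [11, 11, 101] [ 0.4359 -0.1705  0.112 ] tray [ 0.4359 -0.1698  0.117 ]
[0.563, 0.283, 0.118] [225.4  92.8] [198.9 229.4]
[0.563, 0.283, 0.076] [238.9  99.3] [203.1 231.2]
[0.4954, 0.1794, 0.1] [379.9 193.9] [244.  257.6]
[0.5085, 0.3718, 0.07] [134.2 172.9] [167.8 254.2]
[0.4999, 0.2915, 0.056] [237.5 180.9] [201.5 257.5]
[0.6715, 0.1722, 0.116] [406.5 -98.8] [245.6 183.1]
```

View pics/w10.png

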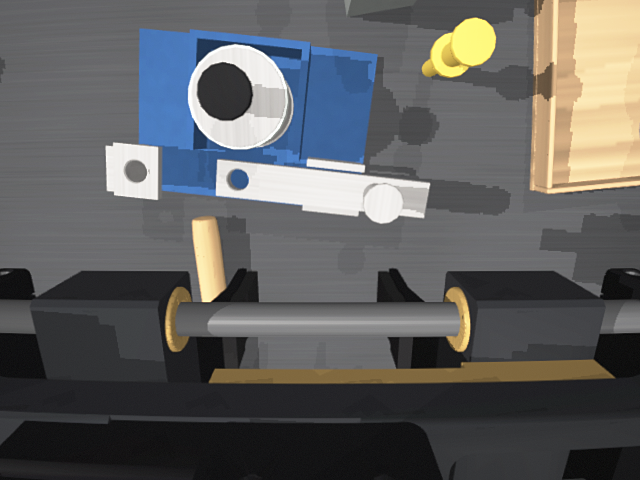

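Wrist view: the full tin is centred in the bay (cap (225,91), lid (239,97), within 2 px of the prediction). The post cap is at (383,203), lug hole (135,171), bar hole (237,179).

Run:
```python
from h import *
P=load('w10.png')
l=at(P,135,171,.07);g=at(P,237.5,179,.056);p=at(P,383,203,.1);print(l,g,p,l-g,g-p)
go([p[0],p[1],.061])
```

```text
[0.51  0.371 0.07 ] [0.5015 0.2914 0.056 ] [0.4887 0.1768 0.1   ] [0.0085 0.0796 0.014 ] [ 0.0128  0.1146 -0.044 ]
shift cm [ 2.44  4.83 14.02]
```

Request:
jog_arm --motion '[{"x": 1.25,"y": 2.4,"z": 0,"ax": 0,"ay": 0,"az": 0},{"x": 1.25,"y": 2.4,"z": 0,"ax": 0,"ay": 0,"az": 0},{"x": 0,"y": 0,"z": 3,"ax": 0,"ay": 0,"az": 0},{"x": 0,"y": 0,"z": 3,"ax": 0,"ay": 0,"az": 0},{"x": 0,"y": 0,"z": 0,"ax": 0,"ay": 0,"az": 0}]'

```text
time_s: 26.15
tool_pos: [0.4864, 0.1761, 0.1374]
tool_rot: [180.0, 0.5, 0.0]
force: [-0.3, 0.0, -0.0]
grip_width: 0.0565
grasp_force: 0.0
```

Request:
jog_arm --motion '[{"x": 0,"y": 0,"z": 3,"ax": 0,"ay": 0,"az": 0},{"x": 0,"y": 0,"z": 2.5,"ax": 0,"ay": 0,"az": 0},{"x": 0,"y": 0,"z": 1.3,"ax": 0,"ay": 0,"az": 0},{"x": 0,"y": 0,"z": 0.6,"ax": 0,"ay": 0,"az": 0},{"x": 0,"y": 0,"z": 0,"ax": 0,"ay": 0,"az": 0}]'

```text
time_s: 26.65
tool_pos: [0.489, 0.177, 0.0677]
tool_rot: [-180.0, 0.0, 0.0]
force: [-0.3, 0.1, -1.3]
grip_width: 0.0568
grasp_force: 0.0
```

Run:
```python
from h import *
st(); go([.4887,.1768,.0605])
```

```text
{'time_s': 26.65, 'tool_pos': [0.489, 0.177, 0.0677], 'tool_rot': [-179.9772, 0.0154, 0.0095], 'force': [-0.3074, 0.0813, -1.3276], 'grip_width': 0.0568, 'grasp_force': 0.0, 'qpos': [12.3868, 14.0885, -38.8844, 110.4787, 10.2501, 58.8808, -120.9758]}
shift cm [-0.03  0.02  0.72]
```

Request:
jog_arm --motion '[{"x": 0,"y": 0,"z": 0.3,"ax": 0,"ay": 0,"az": 0},{"x": 0,"y": 0,"z": 0.3,"ax": 0,"ay": 0,"az": 0},{"x": 0,"y": 0,"z": 0,"ax": 0,"ay": 0,"az": 0},{"x": 0,"y": 0,"z": 0,"ax": 0,"ay": 0,"az": 0},{"x": 0,"y": 0,"z": 0,"ax": 0,"ay": 0,"az": 0}]'

```text
time_s: 27.15
tool_pos: [0.4889, 0.1765, 0.0618]
tool_rot: [180.0, -0.0, -0.0]
force: [-0.0, 0.6, 1.1]
grip_width: 0.0565
grasp_force: 0.0
```

Request:
jog_arm --motion '[{"x": 0,"y": 0,"z": 0,"ax": 0,"ay": 0,"az": 0},{"x": 0,"y": 0,"z": 0,"ax": 0,"ay": 0,"az": 0},{"x": 0,"y": 0,"z": 0,"ax": 0,"ay": 0,"az": 0},{"x": 0,"y": 0,"z": 0,"ax": 0,"ay": 0,"az": 0},{"x": 0,"y": 0,"z": 0,"ax": 0,"ay": 0,"az": 0}]' --claw -1 --squeeze 15

```text
time_s: 27.65
tool_pos: [0.4888, 0.1763, 0.0615]
tool_rot: [180.0, -0.0, -0.0]
force: [0.9, 0.4, -0.6]
grip_width: 0.0285
grasp_force: 15.0
```

Request:
jog_arm --motion '[{"x": 0,"y": 0,"z": 0,"ax": 0,"ay": 0,"az": 0},{"x": 0.05,"y": -0.5,"z": 0,"ax": 0,"ay": 0,"az": 0},{"x": 0.1,"y": -1,"z": 0,"ax": 0,"ay": 0,"az": 0},{"x": 0.05,"y": -0.5,"z": 0,"ax": 0,"ay": 0,"az": 0},{"x": 0,"y": 0,"z": 0,"ax": 0,"ay": 0,"az": 0}]'

```text
time_s: 28.15
tool_pos: [0.4912, 0.1985, 0.0616]
tool_rot: [-179.9, -0.1, 0.1]
force: [1.9, 2.8, -1.1]
grip_width: 0.0285
grasp_force: 15.0
```

Request:
jog_arm --motion '[{"x": 0.1,"y": -1,"z": 0,"ax": 0,"ay": 0,"az": 0},{"x": 0.15,"y": -1.5,"z": 0,"ax": 0,"ay": 0,"az": 0},{"x": 0.15,"y": -1.5,"z": 0,"ax": 0,"ay": 0,"az": 0},{"x": 0.13,"y": -1.2,"z": 0,"ax": 0,"ay": 0,"az": 0},{"x": 0.06,"y": -0.6,"z": 0,"ax": 0,"ay": 0,"az": 0}]'

```text
time_s: 28.65
tool_pos: [0.4975, 0.2552, 0.0615]
tool_rot: [180.0, -0.1, 0.0]
force: [1.3, -14.7, 2.6]
grip_width: 0.0287
grasp_force: 15.0
```

Request:
jog_arm --motion '[{"x": 0.02,"y": -0.2,"z": 0,"ax": 0,"ay": 0,"az": 0},{"x": 0.02,"y": -0.2,"z": 0,"ax": 0,"ay": 0,"az": 0},{"x": 0,"y": 0,"z": 0,"ax": 0,"ay": 0,"az": 0},{"x": 0,"y": 0,"z": 0,"ax": 0,"ay": 0,"az": 0},{"x": 0,"y": 0,"z": 0,"ax": 0,"ay": 0,"az": 0}]'

```text
time_s: 29.15
tool_pos: [0.4974, 0.255, 0.0615]
tool_rot: [179.7, 0.1, -0.1]
force: [1.4, -8.9, 3.4]
grip_width: 0.0286
grasp_force: 15.0
```

The bar met its end stop: about 79 mm of travel, with 9–15 N of resistance. Release, back off and rise towards the pin, then check.

Request:
jog_arm --motion '[{"x": 0,"y": 0,"z": 0,"ax": 0,"ay": 0,"az": 0},{"x": 0,"y": 0,"z": 0,"ax": 0,"ay": 0,"az": 0},{"x": 0,"y": 0,"z": 0,"ax": 0,"ay": 0,"az": 0},{"x": 0,"y": 0,"z": 0,"ax": 0,"ay": 0,"az": 0},{"x": 0,"y": 0,"z": 0,"ax": 0,"ay": 0,"az": 0}]' --claw 0.2

```text
time_s: 29.65
tool_pos: [0.4965, 0.2592, 0.0614]
tool_rot: [-180.0, 0.0, 0.0]
force: [1.4, 0.7, -0.5]
grip_width: 0.0512
grasp_force: 0.0
```

Request:
jog_arm --motion '[{"x": 0,"y": 0,"z": -2,"ax": 0,"ay": 0,"az": 0},{"x": 0,"y": 0,"z": -4,"ax": 0,"ay": 0,"az": 0},{"x": 0,"y": 0,"z": -4,"ax": 0,"ay": 0,"az": 0},{"x": 0,"y": 0,"z": -4,"ax": 0,"ay": 0,"az": 0},{"x": 0,"y": 0,"z": 0,"ax": 0,"ay": 0,"az": 0}]'

```text
time_s: 30.15
tool_pos: [0.4997, 0.2611, 0.2076]
tool_rot: [-179.8, -0.6, 0.0]
force: [-0.1, 0.9, 0.1]
grip_width: 0.0521
grasp_force: 0.0
```

Request:
jog_arm --motion '[{"x": 0,"y": 1.8,"z": 0,"ax": 0,"ay": 0,"az": 0},{"x": 2.5,"y": 2.4,"z": 0,"ax": 0,"ay": 0,"az": 0},{"x": 3,"y": 1.8,"z": 0,"ax": 0,"ay": 0,"az": 0},{"x": 1.5,"y": 1,"z": 0,"ax": 0,"ay": 0,"az": 0},{"x": 0,"y": 0,"z": 0,"ax": 0,"ay": 0,"az": 0}]'

```text
time_s: 30.65
tool_pos: [0.5684, 0.1862, 0.2003]
tool_rot: [180.0, 0.1, -0.3]
force: [-1.2, 0.6, 0.2]
grip_width: 0.0522
grasp_force: 0.0
```

Run:
```python
from h import *
st(); w,P=snap('wrist','w11.png'); print(proj(P,[.6715,.1722,.116]),proj(P,[.51,.371,.07]))
```

```text
{'time_s': 30.65, 'tool_pos': [0.5684, 0.1862, 0.2003], 'tool_rot': [179.9943, 0.0878, -0.2549], 'force': [-1.2187, 0.5645, 0.1541], 'grip_width': 0.0522, 'grasp_force': 0.0, 'qpos': [11.1266, 16.4925, -38.1402, 91.4723, 10.3881, 75.7298, -118.7072]}
[340.2  85.7] [108.5 292.1]
```

View pics/w11.png

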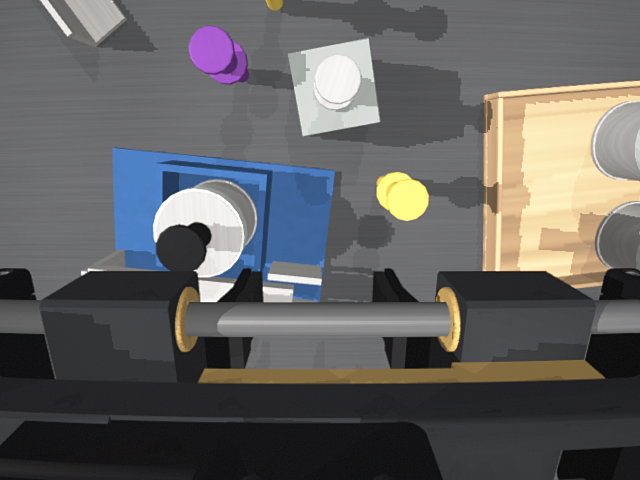

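Wrist view: the steel pin's cap is at (338,80), predicted (340,86), with its stand corners at (289,54), (370,39), (381,121), (303,136). The decoys (purple (212,50), yellow (404,197)) are clear.

Run:
```python
from h import *
P=load('w11.png')
p=at(P,338,80,.116); print(p)
c=[at(P,u,v,.07) for u,v in((289,54),(370,39),(381,121),(303,136))]; print(np.mean(c,0),[round(float(np.linalg.norm(c[i]-c[i-1])),3) for i in range(4)])
im=cv2.imread('pics/w11.png'); s=im[55:115,305:370].astype(int); print(im[80,338],im[60,300])
go([p[0],p[1],.079])
```

```text
[0.6749 0.1736 0.116 ]
[0.6755 0.1728 0.07  ] [0.06, 0.06, 0.059, 0.061]
[246 247 248] [168 172 168]
shift cm [10.84  1.47 12.13]
```

Request:
jog_arm --motion '[{"x": 2,"y": 0.3,"z": 0,"ax": 0,"ay": 0,"az": 0},{"x": 3.3,"y": 0.5,"z": 0,"ax": 0,"ay": 0,"az": 0},{"x": 3.3,"y": 0.5,"z": 0,"ax": 0,"ay": 0,"az": 0},{"x": 2.2,"y": 0.2,"z": 0,"ax": 0,"ay": 0,"az": 0},{"x": 0,"y": 0,"z": 0,"ax": 0,"ay": 0,"az": 0}]'

```text
time_s: 31.2
tool_pos: [0.6757, 0.1745, 0.2004]
tool_rot: [-179.9, 0.1, -0.0]
force: [-0.4, 0.5, -0.1]
grip_width: 0.0521
grasp_force: 0.0
```

Request:
jog_arm --motion '[{"x": 0,"y": 0,"z": 2,"ax": 0,"ay": 0,"az": 0},{"x": 0,"y": 0,"z": 2,"ax": 0,"ay": 0,"az": 0},{"x": 0,"y": 0,"z": 0.5,"ax": 0,"ay": 0,"az": 0},{"x": 0,"y": 0,"z": 0,"ax": 0,"ay": 0,"az": 0},{"x": 0,"y": 0,"z": 0,"ax": 0,"ay": 0,"az": 0}]'

```text
time_s: 31.7
tool_pos: [0.6748, 0.1745, 0.1578]
tool_rot: [-180.0, -0.1, 0.0]
force: [1.4, -0.1, 0.4]
grip_width: 0.0524
grasp_force: 0.0
```

Run:
```python
from h import *
st(); go([.675,.1733,.0785])
```

```text
{'time_s': 31.7, 'tool_pos': [0.6748, 0.1745, 0.1578], 'tool_rot': [-179.9645, -0.0615, 0.0461], 'force': [1.4293, -0.0511, 0.368], 'grip_width': 0.0524, 'grasp_force': 0.0, 'qpos': [7.8128, 29.9904, -34.9446, 79.4327, 17.1682, 75.8093, -117.634]}
shift cm [0.02 0.13 7.93]
```

Request:
jog_arm --motion '[{"x": 0,"y": 0.1,"z": 2,"ax": 0,"ay": 0,"az": 0},{"x": 0,"y": 0,"z": 2.5,"ax": 0,"ay": 0,"az": 0},{"x": 0,"y": 0,"z": 1.7,"ax": 0,"ay": 0,"az": 0},{"x": 0,"y": 0,"z": 0.8,"ax": 0,"ay": 0,"az": 0},{"x": 0,"y": 0,"z": 0.3,"ax": 0,"ay": 0,"az": 0}]'

```text
time_s: 32.2
tool_pos: [0.6748, 0.1726, 0.0831]
tool_rot: [180.0, 0.0, -0.0]
force: [-0.4, 0.8, 0.5]
grip_width: 0.0521
grasp_force: 0.0
```

Request:
jog_arm --motion '[{"x": 0,"y": 0,"z": 0.3,"ax": 0,"ay": 0,"az": 0},{"x": 0,"y": 0,"z": 0.2,"ax": 0,"ay": 0,"az": 0},{"x": 0,"y": 0,"z": 0.1,"ax": 0,"ay": 0,"az": 0},{"x": 0,"y": 0,"z": 0,"ax": 0,"ay": 0,"az": 0},{"x": 0,"y": 0,"z": 0,"ax": 0,"ay": 0,"az": 0}]'

```text
time_s: 32.7
tool_pos: [0.6752, 0.1725, 0.0779]
tool_rot: [180.0, -0.0, -0.0]
force: [-0.3, 0.7, -0.1]
grip_width: 0.0523
grasp_force: 0.0
```

Request:
jog_arm --motion '[{"x": 0,"y": 0,"z": 0,"ax": 0,"ay": 0,"az": 0},{"x": 0,"y": 0,"z": 0,"ax": 0,"ay": 0,"az": 0},{"x": 0,"y": 0,"z": 0,"ax": 0,"ay": 0,"az": 0},{"x": 0,"y": 0,"z": 0,"ax": 0,"ay": 0,"az": 0},{"x": 0,"y": 0,"z": 0,"ax": 0,"ay": 0,"az": 0}]' --claw -1 --squeeze 25

```text
time_s: 33.2
tool_pos: [0.675, 0.1725, 0.0776]
tool_rot: [-180.0, -0.0, -0.0]
force: [0.8, 1.4, 0.6]
grip_width: 0.0281
grasp_force: 25.0
```

Request:
jog_arm --motion '[{"x": 0,"y": 0,"z": 0,"ax": 0,"ay": 0,"az": 0},{"x": 0,"y": 0,"z": 0,"ax": 0,"ay": 0,"az": 0},{"x": 0,"y": 0,"z": 0,"ax": 0,"ay": 0,"az": 0},{"x": 0,"y": 0,"z": 0,"ax": 0,"ay": 0,"az": 0},{"x": 0,"y": 0,"z": 0,"ax": 0,"ay": 0,"az": 0}]'

```text
time_s: 33.7
tool_pos: [0.675, 0.1725, 0.0776]
tool_rot: [-180.0, -0.0, -0.0]
force: [0.2, -0.2, 0.1]
grip_width: 0.028
grasp_force: 25.0
```

Request:
jog_arm --motion '[{"x": 0,"y": 0,"z": -1,"ax": 0,"ay": 0,"az": 0},{"x": 0,"y": 0,"z": -2,"ax": 0,"ay": 0,"az": 0},{"x": 0,"y": 0,"z": -3,"ax": 0,"ay": 0,"az": 0},{"x": 0,"y": 0,"z": -4,"ax": 0,"ay": 0,"az": 0},{"x": 0,"y": 0,"z": -3,"ax": 0,"ay": 0,"az": 0}]'

```text
time_s: 34.2
tool_pos: [0.6753, 0.1724, 0.2104]
tool_rot: [-180.0, -0.1, -0.0]
force: [0.4, -1.0, -1.7]
grip_width: 0.0281
grasp_force: 25.0
```

Request:
jog_arm --motion '[{"x": 0,"y": 0,"z": 0,"ax": 0,"ay": 0,"az": 0},{"x": -1.2,"y": -1.4,"z": 0,"ax": 0,"ay": 0,"az": 0},{"x": -2.3,"y": -2.8,"z": 0,"ax": 0,"ay": 0,"az": 0},{"x": -2.3,"y": -2.8,"z": 0,"ax": 0,"ay": 0,"az": 0},{"x": -2.3,"y": -2.8,"z": 0,"ax": 0,"ay": 0,"az": 0}]'

```text
time_s: 34.7
tool_pos: [0.5907, 0.2719, 0.2052]
tool_rot: [179.9, 0.2, 0.0]
force: [0.7, 1.2, -1.8]
grip_width: 0.0281
grasp_force: 25.0
```

Request:
jog_arm --motion '[{"x": -2.3,"y": -2.8,"z": 0,"ax": 0,"ay": 0,"az": 0},{"x": -2.3,"y": -2.8,"z": 0,"ax": 0,"ay": 0,"az": 0},{"x": -2.3,"y": -2.8,"z": 0,"ax": 0,"ay": 0,"az": 0},{"x": -1.5,"y": -1.7,"z": 0,"ax": 0,"ay": 0,"az": 0},{"x": 0,"y": 0,"z": 0,"ax": 0,"ay": 0,"az": 0}]'

```text
time_s: 35.2
tool_pos: [0.5035, 0.3761, 0.2059]
tool_rot: [-180.0, 0.3, 0.5]
force: [-0.4, -0.3, -1.8]
grip_width: 0.028
grasp_force: 25.0
```

Request:
jog_arm --motion '[{"x": 0,"y": 0,"z": 0,"ax": 0,"ay": 0,"az": 0},{"x": 0,"y": 0,"z": 0,"ax": 0,"ay": 0,"az": 0},{"x": 0,"y": 0,"z": 0,"ax": 0,"ay": 0,"az": 0},{"x": 0,"y": 0,"z": 0,"ax": 0,"ay": 0,"az": 0},{"x": 0,"y": 0,"z": 0,"ax": 0,"ay": 0,"az": 0}]'

```text
time_s: 35.7
tool_pos: [0.5106, 0.3709, 0.2074]
tool_rot: [180.0, 0.0, -0.1]
force: [0.6, -0.5, -1.3]
grip_width: 0.0285
grasp_force: 25.0
```

Run:
```python
from h import *
st(); w,P=snap('wrist','w12.png'); s,S=snap('scene','s12.png'); t,T=snap('top','t12.png')
go([.5095,.371,.15])
print('scene lug',proj(S,[.51,.371,.07]),'wrist foot/lug',proj(P,[.51,.371,.138]),proj(P,[.51,.371,.07]),'top lug',proj(T,[.51,.371,.07]))
a=cv2.resize(w[150:330,190:430],(533,400),interpolation=cv2.INTER_CUBIC)
b=cv2.resize(s[150:330,440:600],(267,300),interpolation=cv2.INTER_CUBIC); b=cv2.copyMakeBorder(b,0,100,0,0,0)
cv2.imwrite('pics/m12.png',np.hstack([a,b])[:,:,::-1])
```

```text
{'time_s': 35.7, 'tool_pos': [0.5106, 0.3709, 0.2074], 'tool_rot': [179.9904, 0.0099, -0.0907], 'force': [0.6342, -0.4706, -1.3114], 'grip_width': 0.0285, 'grasp_force': 25.0024, 'qpos': [-6.0731, 21.2924, -41.4188, 86.0872, 14.2166, 78.0032, -138.6013]}
shift cm [-0.07  0.03  5.75]
scene lug [532.1 271.3] wrist foot/lug [318.5 249.3] [318.2 225.4] top lug [168.1 253.6]
```

View pics/m12.png

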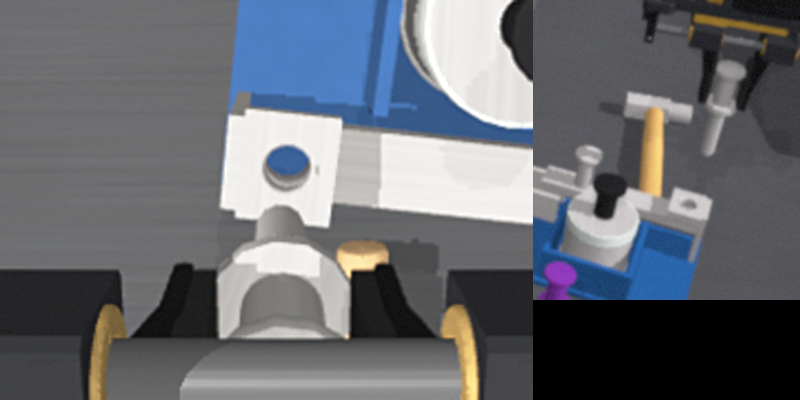

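The wrist crop shows the lug hole at (287,167), matching its predicted spot, and blue base is visible through it, so the bar hole lies beneath. The pin's foot is at about (280,215). The pin is held upright. Measuring the foot-to-hole offset.

Run:
```python
from h import *
P=load('w12.png'); im=cv2.imread('pics/w12.png').astype(int).sum(2)//3
f=lambda u,v:(190+(u+.5)/2.22-.5,150+(v+.5)/2.22-.5)
for r in (246,250,254,258): print(r,im[r,304:336].tolist())
for z in(.14,.16,.2,.206): print(z,proj(P,[.5106,.3709,z]))
print('lug',at(P,*f(287,167),.07),'foot',at(P,*f(280,217),.14),'collar',at(P,*f(284.5,300),.206))
```

```text
246 [238, 238, 238, 225, 180, 164, 162, 158, 153, 149, 143, 139, 136, 131, 127, 121, 116, 113, 108, 109, 146, 226, 240, 239, 239, 237, 236, 236, 239, 241, 240, 240]
250 [96, 129, 178, 176, 173, 169, 164, 159, 153, 148, 142, 140, 135, 132, 126, 122, 120, 116, 115, 113, 110, 108, 149, 225, 238, 244, 243, 245, 246, 247, 244, 245]
254 [109, 147, 181, 178, 173, 169, 165, 159, 154, 149, 142, 138, 134, 130, 127, 123, 120, 117, 117, 114, 114, 112, 110, 105, 101, 102, 101, 100, 100, 102, 99, 99]
258 [140, 156, 156, 150, 146, 144, 143, 146, 151, 154, 151, 151, 144, 140, 137, 135, 132, 130, 128, 127, 126, 123, 124, 123, 119, 112, 105, 99, 98, 97, 98, 99]
0.14 [318.6 249.4]
0.16 [318.8 259.2]
0.2 [319.1 285. ]
0.206 [319.1 289.8]
lug [0.5104 0.3703 0.07  ] foot [0.5119 0.3727 0.14  ] collar [0.5132 0.3715 0.206 ]
```

Request:
jog_arm --motion '[{"x": 0,"y": 0.15,"z": 1.5,"ax": 0,"ay": 0,"az": 0},{"x": 0,"y": 0,"z": 2,"ax": 0,"ay": 0,"az": 0},{"x": 0,"y": 0,"z": 1.7,"ax": 0,"ay": 0,"az": 0},{"x": 0,"y": 0,"z": 0.5,"ax": 0,"ay": 0,"az": 0},{"x": 0,"y": 0,"z": 0,"ax": 0,"ay": 0,"az": 0}]'

```text
time_s: 36.35
tool_pos: [0.5094, 0.3694, 0.149]
tool_rot: [179.9, 0.1, -0.0]
force: [0.9, 0.0, -0.5]
grip_width: 0.028
grasp_force: 25.0
```

Request:
jog_arm --motion '[{"x": 0,"y": 0,"z": 0,"ax": 0,"ay": 0,"az": 0},{"x": 0,"y": 0,"z": 0,"ax": 0,"ay": 0,"az": 0},{"x": 0,"y": 0,"z": 0,"ax": 0,"ay": 0,"az": 0},{"x": 0,"y": 0,"z": 0,"ax": 0,"ay": 0,"az": 0},{"x": 0,"y": 0,"z": 0,"ax": 0,"ay": 0,"az": 0}]'

```text
time_s: 36.85
tool_pos: [0.5102, 0.3701, 0.1508]
tool_rot: [-180.0, -0.0, -0.0]
force: [0.8, 0.4, -1.3]
grip_width: 0.0281
grasp_force: 25.0
```

Run:
```python
from h import *
st(); w,P=snap('wrist','w13.png'); o=env.get_obs()['tool_pos']; g=w.astype(int).sum(2)//3
print(proj(P,[o[0],o[1],o[2]-.0676]),proj(P,[.5104,.3703,.07]),proj(P,[.51,.371,.07]))
for r in range(222,266,4): print(r,g[r,296:344].tolist())
```

```text
{'time_s': 36.85, 'tool_pos': [0.5102, 0.3701, 0.1508], 'tool_rot': [-179.9901, -0.0275, -0.0207], 'force': [0.8309, 0.4407, -1.2702], 'grip_width': 0.0281, 'grasp_force': 25.0001, 'qpos': [-6.3977, 23.379, -40.7266, 90.2848, 15.7914, 72.1998, -139.6704]}
[318.7 249.5] [318.3 243.5] [317.3 244. ]
222 [241, 241, 241, 241, 240, 240, 240, 242, 243, 241, 238, 239, 242, 243, 243, 244, 243, 241, 242, 242, 241, 241, 241, 241, 241, 240, 240, 240, 242, 244, 244, 242, 241, 242, 243, 242, 241, 241, 242, 242, 240, 239, 240, 241, 243, 244, 244, 243]
226 [241, 241, 241, 241, 240, 240, 241, 243, 241, 239, 238, 240, 242, 243, 244, 244, 242, 242, 243, 242, 241, 241, 242, 241, 240, 241, 240, 240, 243, 245, 243, 242, 241, 243, 242, 242, 241, 241, 242, 242, 240, 240, 241, 243, 244, 244, 244, 243]
230 [241, 241, 241, 241, 241, 241, 242, 243, 241, 238, 239, 242, 243, 243, 244, 244, 242, 244, 245, 244, 240, 241, 242, 241, 240, 242, 244, 243, 246, 245, 242, 242, 242, 242, 242, 241, 240, 242, 242, 241, 240, 240, 242, 243, 244, 244, 243, 243]
234 [242, 241, 241, 241, 240, 241, 242, 242, 238, 238, 241, 245, 24
[... 1186 characters left out ...]
 238, 239, 240, 229, 182, 179, 178, 173, 169, 162, 158, 151, 147, 142, 139, 133, 131, 126, 123, 121, 119, 118, 117, 111, 115, 172, 247, 244, 242, 242, 241, 239, 240, 241, 243, 244, 244, 243, 242, 234, 234, 231]
258 [240, 241, 241, 242, 244, 241, 232, 224, 200, 161, 162, 166, 150, 148, 147, 149, 152, 157, 156, 153, 147, 143, 142, 139, 133, 130, 128, 127, 126, 125, 122, 120, 130, 170, 220, 240, 245, 242, 241, 242, 244, 244, 243, 242, 243, 244, 243, 231]
262 [231, 196, 172, 176, 182, 194, 221, 231, 238, 245, 248, 249, 246, 244, 242, 241, 240, 241, 241, 241, 241, 240, 241, 241, 241, 240, 241, 242, 243, 243, 244, 245, 247, 247, 236, 199, 149, 119, 117, 144, 183, 221, 241, 247, 246, 247, 240, 140]
```

The shaft is 2 px (~1.4 mm) left of the hole centre. Trim it and insert slowly.

Request:
jog_arm --motion '[{"x": -0.05,"y": 0.13,"z": 0,"ax": 0,"ay": 0,"az": 0},{"x": 0,"y": 0,"z": 0.4,"ax": 0,"ay": 0,"az": 0},{"x": 0,"y": 0,"z": 0.4,"ax": 0,"ay": 0,"az": 0},{"x": 0,"y": 0,"z": 0.4,"ax": 0,"ay": 0,"az": 0},{"x": 0,"y": 0,"z": 0.4,"ax": 0,"ay": 0,"az": 0}]'

```text
time_s: 37.4
tool_pos: [0.5094, 0.3686, 0.1339]
tool_rot: [180.0, 0.0, -0.0]
force: [0.0, -0.3, -1.3]
grip_width: 0.0281
grasp_force: 25.0
```

Request:
jog_arm --motion '[{"x": 0,"y": 0,"z": 0.2,"ax": 0,"ay": 0,"az": 0},{"x": 0,"y": 0,"z": 0.2,"ax": 0,"ay": 0,"az": 0},{"x": 0,"y": 0,"z": 0,"ax": 0,"ay": 0,"az": 0},{"x": 0,"y": 0,"z": 0,"ax": 0,"ay": 0,"az": 0},{"x": 0,"y": 0,"z": 0,"ax": 0,"ay": 0,"az": 0}]'

```text
time_s: 37.9
tool_pos: [0.5097, 0.3688, 0.1307]
tool_rot: [-180.0, -0.0, -0.0]
force: [0.4, -0.4, -2.0]
grip_width: 0.0285
grasp_force: 25.0
```

Request:
jog_arm --motion '[{"x": 0,"y": 0,"z": 0.3,"ax": 0,"ay": 0,"az": 0},{"x": 0,"y": 0,"z": 0.3,"ax": 0,"ay": 0,"az": 0},{"x": 0,"y": 0,"z": 0.3,"ax": 0,"ay": 0,"az": 0},{"x": 0,"y": 0,"z": 0.3,"ax": 0,"ay": 0,"az": 0},{"x": 0,"y": 0,"z": 0,"ax": 0,"ay": 0,"az": 0}]'

```text
time_s: 38.4
tool_pos: [0.5093, 0.3684, 0.1178]
tool_rot: [180.0, 0.1, -0.0]
force: [-0.1, 1.9, -1.6]
grip_width: 0.0281
grasp_force: 25.0
```

Request:
jog_arm --motion '[{"x": 0,"y": 0,"z": 0.4,"ax": 0,"ay": 0,"az": 0},{"x": 0,"y": 0,"z": 0.4,"ax": 0,"ay": 0,"az": 0},{"x": 0,"y": 0,"z": 0.4,"ax": 0,"ay": 0,"az": 0},{"x": 0,"y": 0,"z": 0,"ax": 0,"ay": 0,"az": 0},{"x": 0,"y": 0,"z": 0,"ax": 0,"ay": 0,"az": 0}]'

```text
time_s: 38.9
tool_pos: [0.5095, 0.3686, 0.1063]
tool_rot: [180.0, 0.0, -0.0]
force: [-0.7, -0.4, -1.3]
grip_width: 0.0277
grasp_force: 25.0
```

No contact force and the foot is already inside the bar. Continue down to the collar.

Request:
jog_arm --motion '[{"x": 0,"y": 0,"z": 0.6,"ax": 0,"ay": 0,"az": 0},{"x": 0,"y": 0,"z": 0.6,"ax": 0,"ay": 0,"az": 0},{"x": 0,"y": 0,"z": 0.6,"ax": 0,"ay": 0,"az": 0},{"x": 0,"y": 0,"z": 0.3,"ax": 0,"ay": 0,"az": 0},{"x": 0,"y": 0,"z": 0,"ax": 0,"ay": 0,"az": 0}]'

```text
time_s: 39.4
tool_pos: [0.5091, 0.3683, 0.0846]
tool_rot: [180.0, 0.1, -0.0]
force: [0.0, 0.7, -1.9]
grip_width: 0.028
grasp_force: 25.0
```

Request:
jog_arm --motion '[{"x": 0,"y": 0,"z": 0.3,"ax": 0,"ay": 0,"az": 0},{"x": 0,"y": 0,"z": 0.2,"ax": 0,"ay": 0,"az": 0},{"x": 0,"y": 0,"z": 0,"ax": 0,"ay": 0,"az": 0},{"x": 0,"y": 0,"z": 0,"ax": 0,"ay": 0,"az": 0},{"x": 0,"y": 0,"z": 0,"ax": 0,"ay": 0,"az": 0}]'

```text
time_s: 39.9
tool_pos: [0.5096, 0.3688, 0.0807]
tool_rot: [-180.0, -0.0, -0.0]
force: [0.4, 0.4, -2.0]
grip_width: 0.028
grasp_force: 25.0
```

Now release (about 3 mm to settle) and go up, then to the last empty, C, at (0.436,-0.170).

Request:
jog_arm --motion '[{"x": 0,"y": 0,"z": 0.2,"ax": 0,"ay": 0,"az": 0},{"x": 0,"y": 0,"z": 0,"ax": 0,"ay": 0,"az": 0},{"x": 0,"y": 0,"z": 0,"ax": 0,"ay": 0,"az": 0},{"x": 0,"y": 0,"z": 0,"ax": 0,"ay": 0,"az": 0},{"x": 0,"y": 0,"z": 0,"ax": 0,"ay": 0,"az": 0}]'

```text
time_s: 40.4
tool_pos: [0.5096, 0.3687, 0.0785]
tool_rot: [180.0, -0.0, -0.0]
force: [0.4, -0.2, -1.3]
grip_width: 0.028
grasp_force: 25.0
```

Request:
jog_arm --motion '[{"x": 0,"y": 0,"z": 0,"ax": 0,"ay": 0,"az": 0},{"x": 0,"y": 0,"z": 0,"ax": 0,"ay": 0,"az": 0},{"x": 0,"y": 0,"z": 0,"ax": 0,"ay": 0,"az": 0},{"x": 0,"y": 0,"z": 0,"ax": 0,"ay": 0,"az": 0},{"x": 0,"y": 0,"z": 0,"ax": 0,"ay": 0,"az": 0}]' --claw 0.3

```text
time_s: 40.9
tool_pos: [0.5097, 0.3688, 0.0787]
tool_rot: [-180.0, -0.0, -0.0]
force: [0.3, -0.8, -0.2]
grip_width: 0.0546
grasp_force: 0.0
```

Request:
jog_arm --motion '[{"x": 0,"y": 0,"z": -2,"ax": 0,"ay": 0,"az": 0},{"x": 0,"y": 0,"z": -4,"ax": 0,"ay": 0,"az": 0},{"x": 0,"y": 0,"z": -4,"ax": 0,"ay": 0,"az": 0},{"x": 0,"y": 0,"z": -3,"ax": 0,"ay": 0,"az": 0},{"x": 0,"y": 0,"z": 0,"ax": 0,"ay": 0,"az": 0}]'

```text
time_s: 41.4
tool_pos: [0.5115, 0.3709, 0.2141]
tool_rot: [-179.7, -0.4, -0.0]
force: [-0.2, 0.1, 0.6]
grip_width: 0.0567
grasp_force: 0.0
```

Run:
```python
from h import *
o=st(); w,P=snap('wrist','w14.png'); t,T=snap('top','t14.png'); blobs(t,T)
g=w.astype(int).sum(2)//3; s,S=snap('scene','s14.png')
print('pin cap if seated',proj(P,[.51,.370,.116]),'if high',proj(P,[.51,.37,.121]),'scene',proj(S,[.51,.37,.116]),proj(S,[.51,.37,.07]),proj(S,[.51,.37,.13]))
go([.436,-.1705,.2])
```

```text
{'time_s': 41.4, 'tool_pos': [0.5115, 0.3709, 0.2141], 'tool_rot': [-179.7141, -0.4368, -0.0124], 'force': [-0.2036, 0.1384, 0.5982], 'grip_width': 0.0567, 'grasp_force': 0.0, 'qpos': [-5.7583, 20.7493, -41.6265, 85.9555, 14.0315, 78.064, -138.3319]}
[392.8 280. ] [11, 11, 97] [ 0.4358 -0.1706  0.112 ] tray [ 0.4358 -0.1699  0.117 ]
pin cap if seated [320.4 240. ] if high [320.5 241.9] scene [537.6 251.7] [531.5 271.2] [539.5 245.5]
shift cm [-7.31 53.89  0.84]
```

Moving to C.

Request:
jog_arm --motion '[{"x": -0.62,"y": 4.5,"z": 0,"ax": 0,"ay": 0,"az": 0},{"x": -0.62,"y": 4.5,"z": 0,"ax": 0,"ay": 0,"az": 0},{"x": -0.62,"y": 4.5,"z": 0,"ax": 0,"ay": 0,"az": 0},{"x": -0.62,"y": 4.5,"z": 0,"ax": 0,"ay": 0,"az": 0},{"x": -0.62,"y": 4.5,"z": 0,"ax": 0,"ay": 0,"az": 0}]'

```text
time_s: 42.05
tool_pos: [0.4771, 0.1414, 0.2068]
tool_rot: [180.0, 0.2, -0.0]
force: [1.4, -0.1, 0.9]
grip_width: 0.0567
grasp_force: 0.0
```

Request:
jog_arm --motion '[{"x": -0.62,"y": 4.5,"z": 0,"ax": 0,"ay": 0,"az": 0},{"x": -0.62,"y": 4.5,"z": 0,"ax": 0,"ay": 0,"az": 0},{"x": -0.62,"y": 4.5,"z": 0,"ax": 0,"ay": 0,"az": 0},{"x": -0.62,"y": 4.5,"z": 0,"ax": 0,"ay": 0,"az": 0},{"x": -0.62,"y": 4.5,"z": 0,"ax": 0,"ay": 0,"az": 0}]'

```text
time_s: 42.55
tool_pos: [0.4458, -0.0831, 0.2071]
tool_rot: [-180.0, 0.1, -0.0]
force: [-0.1, -1.3, -0.5]
grip_width: 0.0565
grasp_force: 0.0
```

Request:
jog_arm --motion '[{"x": -0.6,"y": 4.5,"z": 0,"ax": 0,"ay": 0,"az": 0},{"x": -0.6,"y": 4.4,"z": 0,"ax": 0,"ay": 0,"az": 0},{"x": 0,"y": 0,"z": 0,"ax": 0,"ay": 0,"az": 0},{"x": 0,"y": 0,"z": 0,"ax": 0,"ay": 0,"az": 0},{"x": 0,"y": 0,"z": 0,"ax": 0,"ay": 0,"az": 0}]'

```text
time_s: 43.05
tool_pos: [0.4351, -0.169, 0.2075]
tool_rot: [-179.9, 0.1, 0.1]
force: [0.2, 0.6, 0.4]
grip_width: 0.0567
grasp_force: 0.0
```

Run:
```python
from h import *
o=st(); t,T=snap('top','t15.png'); w,P=snap('wrist','w15.png'); go([.436,-.1705,.075]); print(proj(P,[.436,-.1705,.112]))
s,S=snap('scene','s15.png')
a=cv2.resize(t[140:290,140:400],(520,300)); b=cv2.resize(s[170:350,380:560],(280,280),interpolation=cv2.INTER_CUBIC); b=cv2.copyMakeBorder(b,0,20,0,0,0)
c=cv2.resize(w[100:330],(800,287))
cv2.imwrite('pics/m15.png',np.vstack([np.hstack([a,b]),c])[:,:,::-1])
```

```text
{'time_s': 43.05, 'tool_pos': [0.4351, -0.169, 0.2075], 'tool_rot': [-179.9318, 0.0939, 0.0661], 'force': [0.1743, 0.6236, 0.3503], 'grip_width': 0.0567, 'grasp_force': 0.0, 'qpos': [35.1139, -2.8091, -16.5074, 108.6058, -0.8651, 74.2003, -71.0716]}
shift cm [ 0.06  0.18 13.31]
[321.1 236.9]
```

View pics/m15.png

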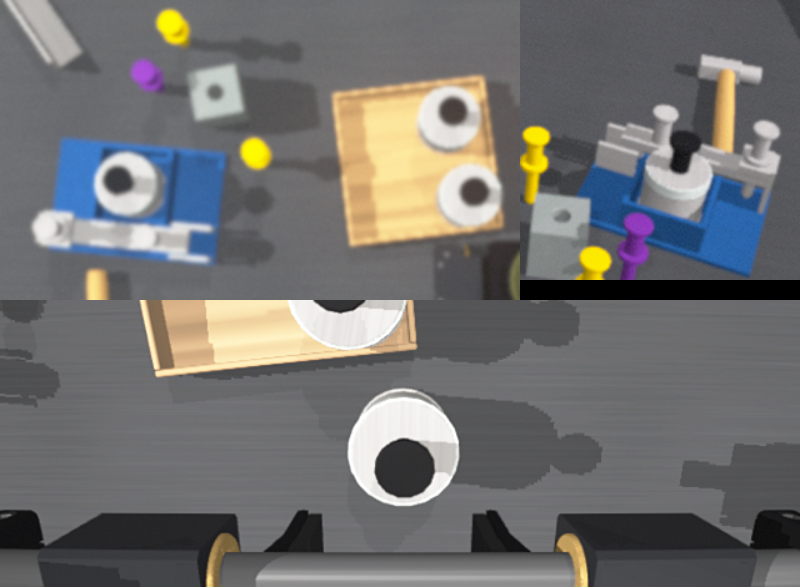

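That was my last picture. The pin stands seated through the lug (scene inset, (762,160)), the full tin is in the bay behind the shut bar, and both empties stand in the tray. C's cap is at (323,234), predicted (321,237). Grip C.

Request:
jog_arm --motion '[{"x": 0.05,"y": 0,"z": 3,"ax": 0,"ay": 0,"az": 0},{"x": 0,"y": 0,"z": 4,"ax": 0,"ay": 0,"az": 0},{"x": 0,"y": 0,"z": 3.3,"ax": 0,"ay": 0,"az": 0},{"x": 0,"y": 0,"z": 1.5,"ax": 0,"ay": 0,"az": 0},{"x": 0,"y": 0,"z": 0.8,"ax": 0,"ay": 0,"az": 0}]'

```text
time_s: 43.7
tool_pos: [0.435, -0.1689, 0.0808]
tool_rot: [-179.9, 0.2, 0.1]
force: [-0.3, -0.2, 0.8]
grip_width: 0.0564
grasp_force: 0.0
```

Request:
jog_arm --motion '[{"x": 0,"y": 0,"z": 0.4,"ax": 0,"ay": 0,"az": 0},{"x": 0,"y": 0,"z": 0.3,"ax": 0,"ay": 0,"az": 0},{"x": 0,"y": 0,"z": 0,"ax": 0,"ay": 0,"az": 0},{"x": 0,"y": 0,"z": 0,"ax": 0,"ay": 0,"az": 0},{"x": 0,"y": 0,"z": 0,"ax": 0,"ay": 0,"az": 0}]'

```text
time_s: 44.2
tool_pos: [0.4364, -0.1705, 0.0762]
tool_rot: [180.0, -0.1, -0.0]
force: [-0.1, -0.9, -0.6]
grip_width: 0.0565
grasp_force: 0.0
```

Request:
jog_arm --motion '[{"x": 0,"y": 0,"z": 0,"ax": 0,"ay": 0,"az": 0},{"x": 0,"y": 0,"z": 0,"ax": 0,"ay": 0,"az": 0},{"x": 0,"y": 0,"z": 0,"ax": 0,"ay": 0,"az": 0},{"x": 0,"y": 0,"z": 0,"ax": 0,"ay": 0,"az": 0},{"x": 0,"y": 0,"z": 0,"ax": 0,"ay": 0,"az": 0}]' --claw -1 --squeeze 30

```text
time_s: 44.7
tool_pos: [0.436, -0.1708, 0.0757]
tool_rot: [180.0, -0.0, -0.0]
force: [0.2, -1.6, 1.2]
grip_width: 0.0336
grasp_force: 29.8
```

Request:
jog_arm --motion '[{"x": 0,"y": 0,"z": 0,"ax": 0,"ay": 0,"az": 0},{"x": 0,"y": 0,"z": -2,"ax": 0,"ay": 0,"az": 0},{"x": 0,"y": 0,"z": -4,"ax": 0,"ay": 0,"az": 0},{"x": 0,"y": 0,"z": -2,"ax": 0,"ay": 0,"az": 0},{"x": 0,"y": 0,"z": 0,"ax": 0,"ay": 0,"az": 0}]'

```text
time_s: 45.2
tool_pos: [0.4378, -0.1706, 0.1581]
tool_rot: [179.9, -0.3, -0.0]
force: [0.5, -0.4, -1.9]
grip_width: 0.0339
grasp_force: 29.6
```

Run:
```python
from h import *
env.read_camera('top');st(); go([.542,-.0356,.08])
```

```text
{'time_s': 45.25, 'tool_pos': [0.4364, -0.1702, 0.1561], 'tool_rot': [179.9662, -0.0962, -0.0088], 'force': [-0.3684, 0.19, -2.4717], 'grip_width': 0.0337, 'grasp_force': 29.6211, 'qpos': [35.0285, -0.5091, -16.8104, 112.5278, -0.1567, 67.8577, -71.7313]}
shift cm [ 10.54 -13.46   7.62]
```

C is an empty too (~2.2 N). Go to the near-left tray slot, moving in y first to keep clear of A.

Request:
jog_arm --motion '[{"x": 0,"y": -2,"z": 0,"ax": 0,"ay": 0,"az": 0},{"x": 0,"y": -4,"z": 0,"ax": 0,"ay": 0,"az": 0},{"x": 0,"y": -4,"z": 0,"ax": 0,"ay": 0,"az": 0},{"x": 0.5,"y": -3,"z": 0,"ax": 0,"ay": 0,"az": 0},{"x": 2,"y": -0.6,"z": 0,"ax": 0,"ay": 0,"az": 0}]'

```text
time_s: 45.75
tool_pos: [0.4581, -0.0298, 0.1533]
tool_rot: [-179.9, 0.3, 0.3]
force: [0.6, -0.7, -1.8]
grip_width: 0.0339
grasp_force: 29.6
```

Request:
jog_arm --motion '[{"x": 3.5,"y": 0,"z": 0,"ax": 0,"ay": 0,"az": 0},{"x": 3,"y": 0,"z": 0,"ax": 0,"ay": 0,"az": 0},{"x": 1.5,"y": 0,"z": 0,"ax": 0,"ay": 0,"az": 0},{"x": 0,"y": 0,"z": 0,"ax": 0,"ay": 0,"az": 0},{"x": 0,"y": 0,"z": 0,"ax": 0,"ay": 0,"az": 0}]'

```text
time_s: 46.25
tool_pos: [0.5391, -0.0339, 0.1534]
tool_rot: [-179.9, 0.3, 0.0]
force: [0.2, 0.4, -2.3]
grip_width: 0.0337
grasp_force: 29.6
```

Request:
jog_arm --motion '[{"x": 0,"y": 0,"z": 2,"ax": 0,"ay": 0,"az": 0},{"x": 0,"y": 0,"z": 2.5,"ax": 0,"ay": 0,"az": 0},{"x": 0,"y": 0,"z": 1.5,"ax": 0,"ay": 0,"az": 0},{"x": 0,"y": 0,"z": 0.8,"ax": 0,"ay": 0,"az": 0},{"x": 0,"y": 0,"z": 0.4,"ax": 0,"ay": 0,"az": 0}]'

```text
time_s: 46.75
tool_pos: [0.5401, -0.0344, 0.0828]
tool_rot: [180.0, 0.1, -0.0]
force: [0.3, -0.0, -2.1]
grip_width: 0.0338
grasp_force: 29.6
```

Request:
jog_arm --motion '[{"x": 0,"y": 0,"z": 0.2,"ax": 0,"ay": 0,"az": 0},{"x": 0,"y": 0,"z": 0,"ax": 0,"ay": 0,"az": 0},{"x": 0,"y": 0,"z": 0,"ax": 0,"ay": 0,"az": 0},{"x": 0,"y": 0,"z": 0,"ax": 0,"ay": 0,"az": 0},{"x": 0,"y": 0,"z": 0,"ax": 0,"ay": 0,"az": 0}]'

```text
time_s: 47.25
tool_pos: [0.5413, -0.0343, 0.082]
tool_rot: [180.0, -0.0, -0.0]
force: [-0.4, -1.1, -2.1]
grip_width: 0.0339
grasp_force: 29.6
```

Request:
jog_arm --motion '[{"x": 0,"y": 0,"z": 0.1,"ax": 0,"ay": 0,"az": 0},{"x": 0,"y": 0,"z": 0,"ax": 0,"ay": 0,"az": 0},{"x": 0,"y": 0,"z": 0,"ax": 0,"ay": 0,"az": 0},{"x": 0,"y": 0,"z": 0,"ax": 0,"ay": 0,"az": 0},{"x": 0,"y": 0,"z": 0,"ax": 0,"ay": 0,"az": 0}]' --claw 0.25

```text
time_s: 47.75
tool_pos: [0.5411, -0.0343, 0.0807]
tool_rot: [180.0, -0.0, -0.0]
force: [-0.8, -0.1, 0.8]
grip_width: 0.0536
grasp_force: 0.0
```

Request:
jog_arm --motion '[{"x": 0,"y": 0,"z": 0,"ax": 0,"ay": 0,"az": 0},{"x": 0,"y": 0,"z": -2,"ax": 0,"ay": 0,"az": 0},{"x": 0,"y": 0,"z": -4,"ax": 0,"ay": 0,"az": 0},{"x": 0,"y": 0,"z": -4,"ax": 0,"ay": 0,"az": 0},{"x": 0,"y": 0,"z": -3,"ax": 0,"ay": 0,"az": 0}]'

```text
time_s: 48.25
tool_pos: [0.5416, -0.0342, 0.2132]
tool_rot: [180.0, -0.1, -0.0]
force: [0.1, -0.1, -0.5]
grip_width: 0.0547
grasp_force: 0.0
```

Request:
jog_arm --motion '[{"x": -2.5,"y": 4,"z": 0,"ax": 0,"ay": 0,"az": 0},{"x": -2.5,"y": 4,"z": 0,"ax": 0,"ay": 0,"az": 0},{"x": -2,"y": 4.5,"z": 0,"ax": 0,"ay": 0,"az": 0},{"x": -1,"y": 4.5,"z": 0,"ax": 0,"ay": 0,"az": 0},{"x": 0,"y": 4.5,"z": 0,"ax": 0,"ay": 0,"az": 0}]'

```text
time_s: 48.75
tool_pos: [0.4593, -0.2513, 0.2112]
tool_rot: [179.9, -0.0, -0.1]
force: [0.8, 0.1, 0.5]
grip_width: 0.0541
grasp_force: 0.0
```

Request:
jog_arm --motion '[{"x": 0,"y": 4.5,"z": 0,"ax": 0,"ay": 0,"az": 0},{"x": 0,"y": 4,"z": 0,"ax": 0,"ay": 0,"az": 0},{"x": 0,"y": 0,"z": 0,"ax": 0,"ay": 0,"az": 0},{"x": 0,"y": 0,"z": 0,"ax": 0,"ay": 0,"az": 0},{"x": 0,"y": 0,"z": 0,"ax": 0,"ay": 0,"az": 0}]'

```text
time_s: 49.25
tool_pos: [0.4614, -0.3326, 0.2104]
tool_rot: [-179.9, -0.0, 0.1]
force: [-0.7, 0.1, -0.2]
grip_width: 0.0543
grasp_force: 0.0
```

Run:
```python
from h import *
o=st(); t,T=snap('top','t16.png')
g=t.max(axis=2); m=(g<75).astype(np.uint8)
# dark cap blobs near each expected cap
for n,p,h in(('full',[.563,.283],.118),('B',[.6388,-.1137],.117),('A',[.5516,-.1236],.117),('C',[.5413,-.0343],.117)):
    u,v=proj(T,p+[h]).astype(int); w=m[v-9:v+10,u-9:u+10]; ys,xs=np.nonzero(w); ok=len(xs)>0
    q=at(T,u-9+xs.mean(),v-9+ys.mean(),h) if ok else None
    print(n,len(xs),q)
    if ok and n!='full':
        d=q[:2]-[.590,-.075]; a=np.radians(5.7); print('  tray xy mm',(1000*np.array([d@[np.cos(a),np.sin(a)],d@[-np.sin(a),np.cos(a)]])).round(1))
# lid disc centre (white circle) beside the cap, upright check
hsv=cv2.cvtColor(t,cv2.COLOR_RGB2GRAY); c=cv2.HoughCircles(cv2.medianBlur(hsv,3),cv2.HOUGH_GRADIENT,1,20,param1=120,param2=12,minRadius=13,maxRadius=19)
for u,v,r in c[0]: print('lid',u,v,r,at(T,u,v,.075)) if 190<v<290 and 150<u<400 else 0
```

```text
{'time_s': 49.25, 'tool_pos': [0.4614, -0.3326, 0.2104], 'tool_rot': [-179.9464, -0.0024, 0.0943], 'force': [-0.7124, 0.1094, -0.1722], 'grip_width': 0.0543, 'grasp_force': 0.0, 'qpos': [43.6154, 9.4136, -11.6953, 95.6377, 1.9171, 75.1752, -58.3239]}
full 101 [0.5619 0.2835 0.118 ]
B 53 [ 0.639  -0.1133  0.117 ]
  tray xy mm [ 45. -43.]
A 62 [ 0.5414 -0.1352  0.117 ]
  tray xy mm [-54.3 -55.1]
C 29 [ 0.5402 -0.0345  0.117 ]
  tray xy mm [-45.5  45.2]
lid 333.5 237.5 15.6 [ 0.5415 -0.0348  0.075 ]
lid 363.5 197.5 15.0 [ 0.6384 -0.1103  0.075 ]
lid 202.5 232.5 15.6 [0.5599 0.2846 0.075 ]
lid 375.5 238.5 14.9 [ 0.5372 -0.1368  0.075 ]
```

A reads displaced towards the tray's corner, probably the announced knock. I'll check numerically that it stands upright, with the wrist camera overhead.

Request:
jog_arm --motion '[{"x": 0,"y": -4,"z": 0,"ax": 0,"ay": 0,"az": 0},{"x": 0,"y": -4,"z": 0,"ax": 0,"ay": 0,"az": 0},{"x": 0,"y": -4,"z": 0,"ax": 0,"ay": 0,"az": 0},{"x": 0,"y": -4,"z": 0,"ax": 0,"ay": 0,"az": 0},{"x": 0,"y": -4,"z": 0,"ax": 0,"ay": 0,"az": 0}]'

```text
time_s: 49.8
tool_pos: [0.4607, -0.1312, 0.2109]
tool_rot: [180.0, -0.0, 0.1]
force: [1.0, 1.2, 0.3]
grip_width: 0.0543
grasp_force: 0.0
```

Request:
jog_arm --motion '[{"x": 0,"y": 0,"z": 0,"ax": 0,"ay": 0,"az": 0},{"x": 0,"y": 0,"z": 0,"ax": 0,"ay": 0,"az": 0},{"x": 0,"y": 0,"z": 0,"ax": 0,"ay": 0,"az": 0},{"x": 0,"y": 0,"z": 0,"ax": 0,"ay": 0,"az": 0},{"x": 0,"y": 0,"z": 0,"ax": 0,"ay": 0,"az": 0}]'

```text
time_s: 50.3
tool_pos: [0.4608, -0.1353, 0.2104]
tool_rot: [-180.0, 0.0, -0.1]
force: [0.4, 0.5, -0.3]
grip_width: 0.0545
grasp_force: 0.0
```

Run:
```python
from h import *
T=load('t15.png'); print('t15 A',at(T,377.5,236,.117))
st(); w,P=snap('wrist','w17.png')
for n,p in(('A',[.541,-.136]),('B',[.6388,-.1137]),('C',[.5413,-.0343])): print(n,proj(P,p+[.117]),proj(P,p+[.075]))
g=w.max(axis=2); m=(g<70).astype(np.uint8); n,_,s,c=cv2.connectedComponentsWithStats(m)
for i in range(1,n):
    if 400<s[i,4]<6000 and c[i][1]<280: print('cap',c[i].round(1),s[i].tolist(),at(P,*c[i],.117))
gr=cv2.cvtColor(w,cv2.COLOR_RGB2GRAY)
k=cv2.HoughCircles(cv2.medianBlur(gr,5),cv2.HOUGH_GRADIENT,1,50,param1=120,param2=20,minRadius=35,maxRadius=70)
for u,v,r in k[0]:
    if v<290: print('lid',u,v,r,at(P,u,v,.075))
```

```text
t15 A [ 0.5394 -0.1369  0.117 ]
{'time_s': 50.3, 'tool_pos': [0.4608, -0.1353, 0.2104], 'tool_rot': [-179.997, 0.0154, -0.1212], 'force': [0.4, 0.497, -0.29], 'grip_width': 0.0545, 'grasp_force': 0.0, 'qpos': [34.1054, -1.167, -20.5196, 106.718, -0.424, 74.391, -76.4173]}
A [319.6 123.6] [319.3 125.5]
B [283.4 -38.5] [288.5 -12.4]
C [169.4 124.4] [190.  126.1]
cap [173.7 122.8] [147, 97, 57, 52, 2238] [ 0.5423 -0.0373  0.117 ]
cap [321.  121.6] [296, 96, 51, 53, 2108] [ 0.5423 -0.1369  0.117 ]
lid 320.5 122.5 48.5 [ 0.5433 -0.137   0.075 ]
lid 189.5 125.5 49.4 [ 0.5417 -0.0339  0.075 ]
lid 294.5 17.5 39.0 [ 0.6186 -0.1178  0.075 ]
```

A stands upright at (0.543,-0.137), with cap and lid in line, inside the tray limits. B, C and the full tin match their placements. The arm is clear, so I'm handing in.

```bash
python3 -c "
from cell import env
print(env.sign_off())"
```

```text
the job is handed in; nothing more can be done
None
```

I handed the job in, and no verdict came back: the full tin (about 7.6 N) stands in the bay, the gate bar is shut, the pin is down through lug and bar, and all three empties stand upright in the tray, one of them (probably by the knock) against its corner walls.

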